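Clamp a specimen mount in the vise with its ratchet lever

TASK

Stand the small specimen mount (the narrowest and tallest of the three round ones) upright on the bed of the little bench vise, between the jaws, polished face up. Then close the vise on it with the serrated lever: swing the lever clockwise as far as it goes, lift it off its serrations, swing it back, let it drop in again and pull once more, until the mount is pressed home in the V jaw and held firmly, with about 40 N at the jaw; a jaw force above 90 N chips it. Leave the lever down in its serrations, let go, and leave the other two mounts where they are.

Things in the scene. Friction and masses are not known exactly. Their poses are not given: they have to be found in the camera images.
- section_4: the mount to clamp: resin cylinder 25 mm in diameter and 20 mm tall (narrower and taller than the other two), about 30 g, standing upright on the bench. Origin: centre of its underside, z up along its axis
- section_5: another mount, 30 mm in diameter and 14 mm tall, to be left alone (a move over 15 mm is a fault). Origin: centre of its underside
- section_6: another mount, 30 mm in diameter and 17 mm tall, to be left alone (a move over 15 mm is a fault). Origin: centre of its underside
- vise: aluminium bench vise, fixed, foot 80 (x) by 200 mm (y). Origin: centre of its underside; +y runs from the lever end to the fixed V jaw. Bed 46 mm wide, 25 mm above the bench; jaws rise 16 to 18 mm over it; V and pad are at most 28 mm wide (x), so fingers closing along the vise's x straddle a mount freely. Lever housing with hub: up to 82 mm high, ends 70 mm from the seat
- seat (a point): point on the bed, 25 mm above the bench, under the axis of a 25 mm mount that is pressed home in the fixed V jaw; axes as the vise's. The V opens to -y. Set the mount down up to 9 mm short of it (towards -y, best 3 to 5 mm); the moving jaw pushes it home
- jaw_pad: rubber pad of the moving jaw, 22 mm wide, 14 mm high. Origin: foot of its face that meets the mount; axes as the vise's. Moves along +y to close; starts with its face 22.5 to 24.5 mm on the -y side of the seat: 10 to 12 mm (1.3 to 1.5 rad of shaft) from gripping a seated mount, more than one full swing of the lever. Sprung: 20 N per mm behind its face
- lever_axis (a point): point on the vertical axis of shaft and lever, 60 mm above the bench, 100 mm on the -y side of the seat; axes as the vise's
- shaft: shaft with a serrated steel collar under the lever's hub; origin on its axis, 48 mm above the bench. Clockwise closes the jaw, 8 mm per rad. Self-locking: stays where it is left. 16 serrations, 0.39 rad pitch, about 0.06 rad play, 5.8 mm deep. Its drag at the handle is about 8 N along the arc; each 10 N at the jaw adds about 0.95 N, so 40 N is felt as 4 N more than running free
- handle_mid (a point): middle of the lever's upright, freely revolving round handle: 17 mm in diameter, 39 mm tall, 21 mm flare at the top; this point is 18 mm above its lower end and 102 mm above the bench when the lever is down; 85 mm from the lever axis. Fingers that only cage it (27 mm apart, so it can drop) must turn with the lever or it slips out past 0.5 rad
- lever (a joint): swing of the lever about its vertical axis, rad: 0 when it points along the vise's -y, growing clockwise seen from above (towards the vise's -x), which closes the vise. Stops at -0.65 and 0.65; starts between about -0.3 and 0.3. Swung back while down in the serrations it reopens the vise
- lever_lift (a joint): height of the lever over its lowest position, m, 0 to 0.010. It swings freely above 6 mm and drives the shaft when down (under 1.5 mm). A spring and its weight push it down with about 6 N, 8 N at the top. On the tips of the serrations it rests 2 to 6 mm up and drops in when swung on by up to one pitch, if the fingers leave it free to sink or press it down
Not all that is in view belongs to the job. Leave any green look-alike of the section_4 alone.

How it is judged:
On the way, in this order (a step that is already met when the one before it is completed fails the run):
1. the small mount stands on the bed between the open jaws (z of section_4 in the frame of seat between -0.003 and 0.003 m and angle between section_4's own z axis and vertical below 0.12 rad and x of section_4 in the frame of seat between -0.008 and 0.008 m and y of section_4 in the frame of seat between -0.012 and 0.003 m and contact force between jaw_pad and section_4 below 2 N), for 0.2 s.
2. the lever, down in its serrations, has closed the jaw by some millimetres (z of section_4 in the frame of seat between -0.003 and 0.003 m and angle between section_4's own z axis and vertical below 0.12 rad and y of jaw_pad in the frame of seat above -0.0205 m and value of joint lever_lift below 0.0015 m), for 0.1 s.
3. the lever is lifted off its serrations and swung back (z of section_4 in the frame of seat between -0.003 and 0.003 m and angle between section_4's own z axis and vertical below 0.12 rad and value of joint lever_lift above 0.0058 m and value of joint lever below 0.2 rad), for 0.1 s.
At the end, for the whole second after the job is handed in: the small mount stands upright on the bed (within 3 mm), pressed home in the V jaw (within 3 mm of the seat), held by the jaw pad with 20 to 75 N, and the lever is at rest, down in its serrations (within 1.5 mm) (z of section_4 in the frame of seat between -0.003 and 0.003 m and angle between section_4's own z axis and vertical below 0.12 rad and x of section_4 in the frame of seat between -0.003 and 0.003 m and y of section_4 in the frame of seat between -0.003 and 0.003 m and contact force between jaw_pad and section_4 between 20 and 75 N and value of joint lever_lift below 0.0015 m and linear speed of section_4 below 0.01 m/s and velocity of joint lever between -0.05 and 0.05 rad/s); the robot touches nothing.
It fails at once if the jaw presses the mount with more than 90 N (contact force between jaw_pad and section_4 above 90 N).
It fails at once if another mount is moved by more than 15 mm (distance of any of section_5, section_6 from where it was at the start of the episode above 0.015 m).
It also fails if it takes over 72 s, if anything falls off the work surface, if the arm or the gripper's body presses on something with over 40 N, if the wrist force passes 120 N, or if a joint passes its speed limit or range.

ROBOT

A 6-joint arm with a two-finger parallel gripper is mounted at the origin on a cart in front of the work surface, level with it; the furniture and walls round the work are solid. World frame = base frame: x ahead of the robot, y to its left, z up, the work surface at z = 0. Lengths are in m, angles in rad, forces in N, time in s.
With the tool pointing down it reaches from about 0.35 to 0.875 m from the base axis. Payload 4.2 kg.
Tool frame: the origin (TCP) lies midway between the tips of the shut fingers; the grasp point (between the pads) lies 19 mm behind it (r.pinch_z is the distance from the TCP to the grasp point, in m); z points along the fingers, y is the line along which they close (so a half turn about z gives the same grasp; the last joint's range is limited). The gripper opens to 87 mm and grips with 3 to 60 N. Pads are 19 mm wide; open, the fingers measure 117 mm over their backs; the gripper's body (75 mm by 190 mm) begins 51 mm behind the grasp point.
Start: joints at [-0.99, 0.385, 0.008, 0, -1.194, -0.259], TCP at [0.198, -0.593, 0.223] pointing down, gripper open.
Joint ranges: [-3.14, 3.14], [-1.21, 2.06], [-1.07, 1.41], [-3.16, 2.05], [-2.99, -0.16], [-3.1, 3.1]. Speed limits (rad/s): [2.79, 2.79, 3.14, 3.14, 3.14, 3.14].

INTERFACE

Orientations are given as a unit quaternion [x, y, z, w].
In Python, from rig import r, viewer, order gives the robot as it stands.
- The arm moves only by the shell command python3 -m jog 'ROWS'. ROWS is JSON, a list of rows, each a list of 7 numbers: the shift along the tool's x, y, z in m, then the turn, a rotation vector about the tool's x, y, z in degrees, then the closure in counts, from 0 (fully open) to 255 (shut). In form: [[tx, ty, tz, rx, ry, rz, jaw], ...]. A call has 1 to 20 rows; each row is the pose to reach, as a shift and turn from the pose commanded when the call began, along the tool's axes at that moment; what a row does not reach only later rows make up. A row lasts 1/12 s, in which the tool goes at most 41.7 mm and 7.16 degrees, less where a joint would pass 70% of its speed; a pose out of reach is approached as far as the arm can. A call with a gripper value outside its range is refused whole. The fingers move at their own pace and stop on an object; the grip force is fixed at half the most. Time passes only in rows, so rows that repeat a pose let the fingers close. It gives the time, the measured TCP pose, the force, the opening and the grip force at its end, in the units of the state.
- r.get_obs(): the state, without advancing time (a new reading comes with each control period).
- viewer.capture(name): name is "scene" or "top" or "wrist"; returns (picture, depth): 480x640x3 uint8, red, green, blue; 480x640 float32, m along the optical axis (not along the pixel's ray), 0 where there is no reading.
- viewer.camera_model(name): a dict with "fovy" (degrees; the focal length in pixels is half the picture's height over the tangent of half this angle, whatever the lens; pixels are square), "cx", "cy" (the principal point, pixels), "R" (3x3) and "t" (3): a world point X has camera coordinates R X + t; the wrist camera has in their place "mount" (4x4, takes a point from camera to tool coordinates, whose origin is the TCP and whose axes are the flange's). Camera axes: x right, y down, z forward; pixel columns grow to the right and rows downward; lengths in m; the calibration is good to about 2 mm. A picture is of the moment at which its call begins: read the wrist's pose just before it. camera_model takes no time and is no camera call.
- order.finish_job(): hands the job in; it is judged then, once.
The state is a dict: "t": time; "joints": joint angles; "dq": joint speeds; "effort": joint torques, N m; "ee_pos": TCP position; "orientation": TCP orientation; "force": force on the tool from outside, world axes, zero at the start; "wrist_torque": the same for the moment, N m; "width": finger opening in m; "grip_force": force on a finger pad.
Only numpy, scipy, OpenCV 4.12 (cv2) and the standard library are available. Lean on these libraries where they do the work, as an engineer would, in place of code of your own. Each camera call takes 0.05 s, during which the arm holds its last target. There are 200 camera calls.

## Working session

There is one attempt and no reset: what is moved stays moved. The work goes in short steps, Python scripts to look and compute and a shell command to move; the robot and the scene stay as the last step left them, time stands still between calls to the robot, and variables do not carry over. Pictures are saved under pics/ and viewed, at most 10 in all, crops included, and the job is handed in when it is done.

```bash
ls; mkdir -p pics
python3 - <<'E'
from rig import r,viewer
import cv2,numpy as np
print(r.get_obs(), r.pinch_z)
for n in ("scene","top"):
    p,d=viewer.capture(n); np.savez(f"pics/{n}0.npz",p=p,d=d); cv2.imwrite(f"pics/{n}0.png",p[:,:,::-1]); print(n,viewer.camera_model(n))
print(viewer.camera_model("wrist"))
E
```

```text
pics
{'t': 0.0, 'joints': array([-9.90353124e-01,  3.85578495e-01,  6.62400422e-03, -5.13402432e-04,
       -1.19401016e+00, -2.58570213e-01]), 'dq': array([ 0.00063555,  0.00148481, -0.00025148, -0.00049247, -0.00063973,
       -0.00115041]), 'effort': array([-7.24912061e-04, -3.90661848e+01,  1.87404764e+01,  4.22006652e+00,
        1.09011462e-02, -2.07979356e-04]), 'ee_pos': array([ 0.19752488, -0.59232506,  0.22144352]), 'orientation': array([-1.60149086e-01,  9.87092213e-01,  1.08733642e-03, -2.23687337e-04]), 'force': array([-0.29649065,  0.07485208, -0.45229876]), 'wrist_torque': array([ 0.02404054,  0.0158759 , -0.04168017]), 'grip_force': 0.0, 'width': 0.08706353198014699} 0.0187
scene {'fovy': 47.60474078442336, 'cx': 315.35171546015874, 'cy': 240.03775341717693, 'R': array([[ 0.69709106, -0.71694912, -0.00692916],
       [-0.33186997, -0.31408098, -0.88950293],
       [ 0.63555203,  0.62236412, -0.45687692]]), 't': array([-0.37627664,  0.23683243,  0.81791172])}
top {'fovy': 55.64837101841084, 'cx': 316.370691191655, 'cy': 244.71365985795634, 'R': array([[-3.73954858e-02, -9.99300141e-01, -8.97290087e-04],
       [-9.75274559e-01,  3.66920910e-02, -2.17929406e-01],
       [ 2.17809810e-01, -7.27447180e-03, -9.75964123e-01]]), 't': array([-0.03629012,  0.53233325,  0.86189715])}
{'fovy': 59.84040598902968, 'cx': 322.0512082781169, 'cy': 235.59213220402012, 'mount': array([[ 5.24386036e-04, -9.68007855e-01, -2.50919345e-01,
         6.82750848e-02],
       [ 9.99999433e-01,  2.75129512e-04,  1.02845084e-03,
         5.91543242e-04],
       [-9.26513170e-04, -2.50919742e-01,  9.68007451e-01,
        -1.62202338e-01],
       [ 0.00000000e+00,  0.00000000e+00,  0.00000000e+00,
         1.00000000e+00]])}
```

View pics/top0.png

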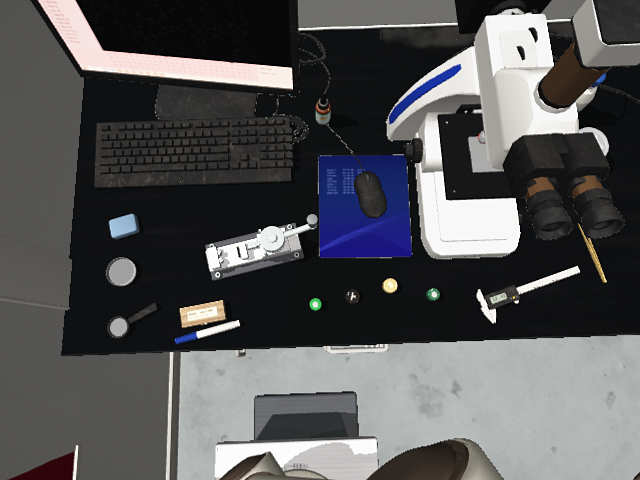

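View pics/scene0.png

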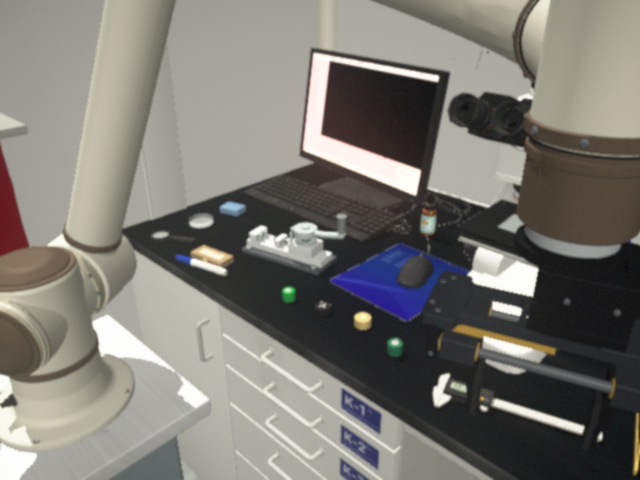

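The top view shows the vise at about (255,250) with its lever pointing right to the handle at (312,220). Four round pieces lie at (316,304), (352,296), (390,285) and (433,294). Next I'll measure their sizes.

```bash
cat > h.py <<'E'
import numpy as np,cv2
from rig import r,viewer
from scipy.spatial.transform import Rotation as Ro
def cam(n,o=None):
    m=viewer.camera_model(n); f=240/np.tan(np.radians(m["fovy"]/2))
    if n=="wrist":
        T=np.eye(4);T[:3,:3]=Ro.from_quat(o["orientation"]).as_matrix();T[:3,3]=o["ee_pos"]
        M=T@np.array(m["mount"]);Rc,c=M[:3,:3],M[:3,3]
    else: Rc=np.array(m["R"]).T;c=-Rc@np.array(m["t"])
    return f,m["cx"],m["cy"],Rc,c
def ray(C,u,v,z):
    f,cx,cy,R,c=C;u,v=np.broadcast_arrays(u,v); d=np.stack([(u-cx)/f,(v-cy)/f,np.ones(np.shape(u))],-1)@R.T
    return c+d*((z-c[2])/d[...,2])[...,None]
def cloud(C,D):
    f,cx,cy,R,c=C;v,u=np.mgrid[:480,:640]
    return c+(np.stack([(u-cx)/f,(v-cy)/f,np.ones(u.shape)],-1)*D[...,None])@R.T
E
python3 - <<'E'
from h import *
z=np.load("pics/top0.npz");p,d=z["p"],z["d"];C=cam("top");P=cloud(C,d)
for u,v in [(316,304),(352,296),(390,285),(433,294)]:
    w=P[v-14:v+15,u-14:u+15];c=p[v-14:v+15,u-14:u+15];m=(w[...,2]>.008)&(d[v-14:v+15,u-14:u+15]>0)
    t=w[m];h=np.percentile(t[:,2],[5,50,90,98]);top=t[t[:,2]>h[1]-.003]
    # colour outline
    print((u,v),"h",h.round(4),"n",m.sum(),"eqdiam",2*np.sqrt((t[:,2]>h[1]-.003).sum()/np.pi)*(np.median(d[v-14:v+15,u-14:u+15][m])/C[0]),"ctr",top.mean(0).round(4),"bench",np.median(w[~m][:,2]).round(4), "rgb",np.median(c[m],0))
# vise
i=cv2.resize(np.hstack([p[200:290,190:330]]),None,fx=5,fy=5,interpolation=cv2.INTER_CUBIC)
j=cv2.resize(p[270:320,300:450],None,fx=700/150,fy=700/150)[:140]
cv2.imwrite("pics/c1.png",np.vstack([i,j])[:,:,::-1])
cm=P[205:285,200:325];
for hh,lo,hi in [("handle",.095,.13),("hub",.07,.09),("jaws",.036,.05),("bed",.018,.030),("all",.01,.2)]:
    m=(cm[...,2]>lo)&(cm[...,2]<hi);q=cm[m];print(hh,m.sum(),q.mean(0).round(4),q.min(0).round(3),q.max(0).round(3))
E
```

```text
(316, 304) h [0.0168 0.0199 0.022  0.0233] n 117 eqdiam 0.02429338770730568 ctr [ 0.4159 -0.0498  0.0201] bench -0.0002 rgb [ 71. 203.  99.]
(352, 296) h [0.0106 0.0137 0.016  0.0165] n 165 eqdiam 0.02913578504954049 ctr [ 0.4293 -0.1271  0.0138] bench -0.0003 rgb [42. 39. 37.]
(390, 285) h [0.0129 0.0164 0.0188 0.0199] n 172 eqdiam 0.02966994360493927 ctr [ 0.4492 -0.2065  0.0167] bench -0.0 rgb [245. 228. 161.]
(433, 294) h [0.0136 0.0198 0.022  0.0233] n 130 eqdiam 0.024629689149607836 ctr [ 0.4274 -0.2941  0.0202] bench 0.0001 rgb [ 68.  136.5  96.5]
handle 113 [ 0.5651 -0.0491  0.1219] [ 0.557 -0.059  0.096] [ 0.576 -0.04   0.129]
hub 724 [0.5456 0.0209 0.0802] [ 0.514 -0.057  0.07 ] [0.569 0.064 0.09 ]
jaws 597 [0.5257 0.097  0.0427] [ 0.494 -0.002  0.036] [0.573 0.169 0.05 ]
bed 876 [0.5268 0.0885 0.0246] [ 0.481 -0.024  0.018] [0.584 0.176 0.03 ]
all 3047 [0.5318 0.0654 0.0435] [ 0.476 -0.059  0.01 ] [0.591 0.179 0.13 ]
```

View pics/c1.png

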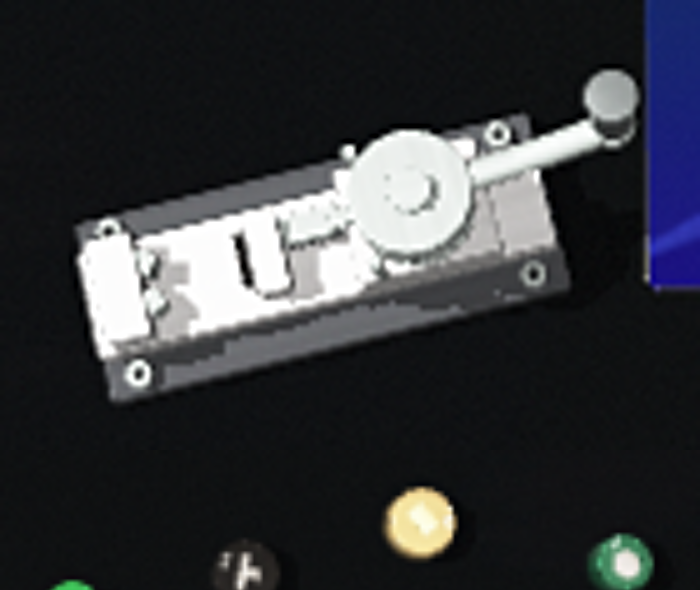

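Run:
```python
from h import *
z=np.load("pics/top0.npz");p,d=z["p"],z["d"];C=cam("top");P=cloud(C,d)
s=np.load("pics/scene0.npz")["p"]
a=[cv2.resize(p[v-14:v+15,u-14:u+15],(300,300),interpolation=cv2.INTER_CUBIC) for u,v in [(316,304),(433,294)]]
b=[cv2.resize(s[v-14:v+15,u-14:u+15],(300,300),interpolation=cv2.INTER_CUBIC) for u,v in [(289,295),(396,347)]]
cv2.imwrite("pics/c2.png",np.vstack([np.hstack(a),np.hstack(b)])[:,:,::-1])
m=np.zeros((480,640),bool);m[205:285,200:325]=True
Z=P[...,2]
foot=m&(Z>.004)&(Z<.07)
q=P[foot][:,:2]
# drop lever/handle stragglers: opening
k=cv2.morphologyEx(foot.astype(np.uint8),cv2.MORPH_OPEN,np.ones((5,5)));q=P[k>0][:,:2]
rc=cv2.minAreaRect((q*1000).astype(np.float32));print("foot rect",rc,cv2.boxPoints(rc).round(1).tolist())
print("foot z hist",np.histogram(Z[m&(Z>.003)],bins=np.arange(.003,.135,.004)))
hub=m&(Z>.076)&(Z<.086)
k=cv2.morphologyEx(hub.astype(np.uint8),cv2.MORPH_OPEN,cv2.getStructuringElement(2,(11,11)));q=P[k>0]
print("hub",cv2.minEnclosingCircle((q[:,:2]*1000).astype(np.float32)),q.mean(0))
h=P[m&(Z>.115)];print("handle",h.mean(0),cv2.minEnclosingCircle((h[:,:2]*1000).astype(np.float32)))
```

```text
foot rect ((534.169189453125, 76.460205078125), (81.3313217163086, 199.58328247070312), 12.26784896850586) [[473.20001220703125, 165.3000030517578], [515.5999755859375, -29.700000762939453], [595.0999755859375, -12.399999618530273], [552.7000122070312, 182.60000610351562]]
foot z hist (array([337, 820, 271,  85, 164, 624,  90,  61,  90, 290, 150, 100,  17,
         6,   0,   4,  17,  38, 162, 411, 100,  11,   3,   5,   3,   6,
         4,   2,   0,   5,  69,  20]), array([0.003, 0.007, 0.011, 0.015, 0.019, 0.023, 0.027, 0.031, 0.035,
       0.039, 0.043, 0.047, 0.051, 0.055, 0.059, 0.063, 0.067, 0.071,
       0.075, 0.079, 0.083, 0.087, 0.091, 0.095, 0.099, 0.103, 0.107,
       0.111, 0.115, 0.119, 0.123, 0.127, 0.131]))
hub ((529.5369873046875, 32.58538055419922), 15.638101577758789) [0.52898565 0.0320935  0.0805941 ]
handle [ 0.50480434 -0.04919092  0.34184423] ((452.96978759765625, -48.64082336425781), 122.88874816894531)
```

View pics/c2.png

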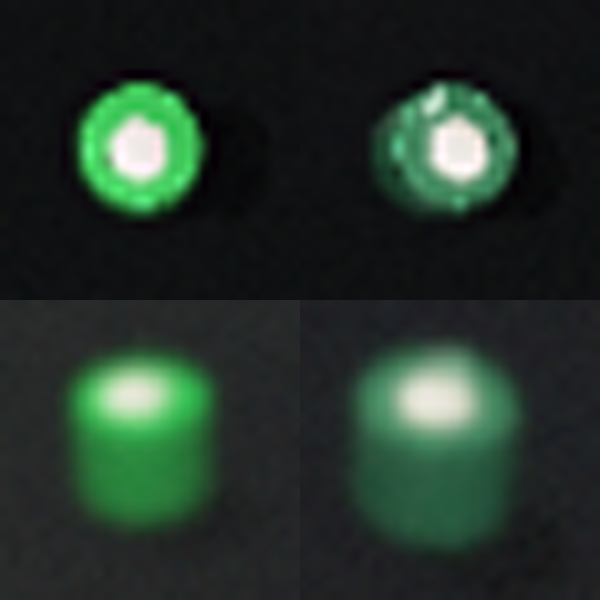

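Both greens are 25 x 20 mm with a white insert. The one on the left is vivid flat green, and the one on the right (433,294) is a muted resin green with texture. I'll move over the right one, which is on the way, and look from close by.

```bash
cat >> h.py <<'E'
def go(x,y,z,yaw,o=None):
    "tool shift/turn from the measured pose to TCP x,y,z, tool down with tool-x at yaw deg"
    o=o or r.get_obs();R=Ro.from_quat(o["orientation"]).as_matrix();a=np.radians(yaw);c,s=np.cos(a),np.sin(a)
    G=np.array([[c,s,0],[s,-c,0],[0,0,-1]])
    print("shift mm",(R.T@(np.array([x,y,z])-o["ee_pos"])*1000).round(1),"turn",np.degrees(Ro.from_matrix(R.T@G).as_rotvec()).round(2))
E
python3 - <<'E'
from h import *
C=cam("top");print("lever axis",ray(C,271.6,238,.082))
go(.4274,-.2941,.16,-77.7)
E
```

```text
lever axis [0.54232913 0.0319634  0.082     ]
shift mm [-312.4  210.2   62. ] turn [ 1.000e-01  8.000e-02 -8.387e+01]
```

```bash
python3 -m jog '[[-0.312,0.21,0.062,0,0,-84,0],[-0.312,0.21,0.062,0,0,-84,0],[-0.312,0.21,0.062,0,0,-84,0],[-0.312,0.21,0.062,0,0,-84,0],[-0.312,0.21,0.062,0,0,-84,0],[-0.312,0.21,0.062,0,0,-84,0],[-0.312,0.21,0.062,0,0,-84,0],[-0.312,0.21,0.062,0,0,-84,0],[-0.312,0.21,0.062,0,0,-84,0],[-0.312,0.21,0.062,0,0,-84,0],[-0.312,0.21,0.062,0,0,-84,0],[-0.312,0.21,0.062,0,0,-84,0],[-0.312,0.21,0.062,0,0,-84,0],[-0.312,0.21,0.062,0,0,-84,0]]'
python3 - <<'E'
from h import *
o=r.get_obs();p,d=viewer.capture("wrist");cv2.imwrite("pics/w1.png",p[:,:,::-1]);C=cam("wrist",o);P=cloud(C,d)
print(o["t"],o["joints"].round(2),o["ee_pos"])
b=p.astype(int);m=((b[...,1]-b[...,0]>20)&(b[...,1]>50)&(P[...,2]>.004)).astype(np.uint8)
n,l,s,c=cv2.connectedComponentsWithStats(m)
for i in range(1,n):
    if s[i,4]>300:
        q=P[l==i];q=q[q[:,2]>np.percentile(q[:,2],60)-.004]
        k=(q[:,:2]*1000).astype(np.float32);print(s[i],c[i],np.median(q[:,2]),cv2.minEnclosingCircle(k),q.mean(0))
E
```

```text
t: 1.27
ee_pos: [0.4271, -0.2948, 0.1602]
orientation: [0.779, -0.627, -0.0, 0.0]
force: [0.2, -0.3, 0.2]
width: 0.0866
grip_force: 0.0
1.2667 [-0.29  0.26 -0.34 -0.   -0.97  0.51] [ 0.42705509 -0.29479084  0.16023562]
[305 208  33  33 662] [320.96223565 223.63293051] 0.019924147606864062 ((426.9109802246094, -292.1523132324219), 12.426687240600586) [ 0.42719328 -0.29264893  0.01989133]
```

View pics/w1.png

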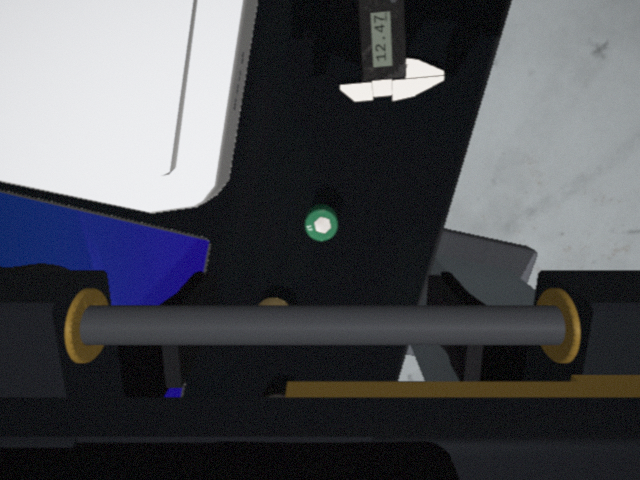

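The wrist view shows the muted green mount at (321,224), with a hexagonal insert and small face marks. I'll take one close look at the vivid green one before choosing.

```bash
python3 -m jog '[[-0.235,0.03,0,0,0,0,0],[-0.235,0.03,0,0,0,0,0],[-0.235,0.03,0,0,0,0,0],[-0.235,0.03,0,0,0,0,0],[-0.235,0.03,0,0,0,0,0],[-0.235,0.03,0,0,0,0,0],[-0.235,0.03,0,0,0,0,0]]'
python3 - <<'E'
from h import *
o=r.get_obs();p,d=viewer.capture("wrist");q=cv2.imread("pics/w1.png")[:,:,::-1]
b=p.astype(int);m=(b[...,1]-b[...,0]>40)&(b[...,1]-b[...,2]>30);v,u=map(lambda a:int(np.median(a)),np.nonzero(m));print(u,v,o["ee_pos"])
f=lambda p,u,v:cv2.resize(p[v-30:v+30,u-30:u+30],(400,400),interpolation=cv2.INTER_CUBIC)
cv2.imwrite("pics/w2.png",np.hstack([f(p,u,v),f(q,321,224)])[:,:,::-1])
E
```

```text
t: 1.9
ee_pos: [0.3454, -0.0693, 0.1608]
orientation: [0.781, -0.625, -0.0, -0.001]
force: [-0.1, 0.3, 0.8]
width: 0.0871
grip_force: 0.0
228 224 [ 0.3454361  -0.06932957  0.16078216]
```

View pics/w2.png

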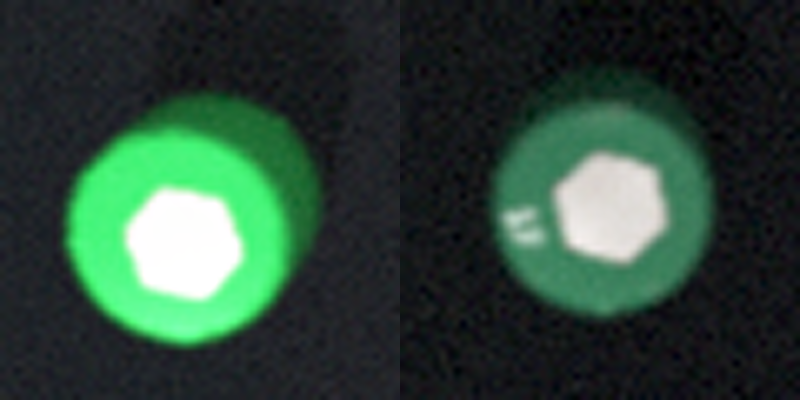

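The vivid one has no engraving, while the muted one carries a label, so the muted green mount is section_4 and the vivid one is the decoy. I'll go and grasp section_4.

Run:
```python
from h import *
go(.4272,-.2932,.05,-77.7);go(.4272,-.2932,.004,-77.7)
```

```text
shift mm [234.9 -29.7 111. ] turn [-0.09  0.01  0.33]
shift mm [234.9 -29.7 157. ] turn [-0.09  0.01  0.33]
```

```bash
python3 -m jog '[[0.04,-0.005,0.02,0,0,0,0],[0.08,-0.01,0.04,0,0,0,0],[0.12,-0.015,0.06,0,0,0,0],[0.16,-0.02,0.06,0,0,0,0],[0.2,-0.025,0.06,0,0,0,0],[0.235,-0.03,0.08,0,0,0,0],[0.235,-0.03,0.11,0,0,0,0],[0.235,-0.03,0.13,0,0,0,0],[0.235,-0.03,0.145,0,0,0,0],[0.235,-0.03,0.156,0,0,0,0],[0.235,-0.03,0.156,0,0,0,0],[0.235,-0.03,0.156,0,0,0,200],[0.235,-0.03,0.156,0,0,0,200],[0.235,-0.03,0.156,0,0,0,200],[0.235,-0.03,0.156,0,0,0,200],[0.235,-0.03,0.156,0,0,0,200],[0.235,-0.03,0.156,0,0,0,200],[0.235,-0.03,0.156,0,0,0,200],[0.235,-0.03,0.156,0,0,0,200]]'
python3 - <<'E'
from h import *
o=r.get_obs();print(o["width"],o["grip_force"],o["ee_pos"])
go(.4272,-.2932,.1,-77.7)
E
```

```text
t: 3.53
ee_pos: [0.4274, -0.2949, 0.0048]
orientation: [0.78, -0.626, 0.0, -0.0]
force: [-0.1, 0.1, -0.5]
width: 0.041
grip_force: 0.0
0.041028304023960065 0.0 [ 0.42736    -0.29490274  0.00476472]
shift mm [ -1.7  -0.2 -95.2] turn [-0.02 -0.01  0.15]
```

```bash
python3 -m jog '[[0,0,0,0,0,0,255],[0,0,0,0,0,0,255],[0,0,0,0,0,0,255],[0,0,0,0,0,0,255],[0,0,0,0,0,0,255],[0,0,0,0,0,0,255],[0,0,0,0,0,0,255]]'
python3 - <<'E'
from h import *
o=r.get_obs();print(o["width"],o["grip_force"],o["ee_pos"])
s=np.array([.5225,.1302]);y=np.array([-.2125,.977])
go(*(s-.025*y),.11,-77.7)
E
```

```text
t: 4.12
ee_pos: [0.4273, -0.295, 0.0045]
orientation: [0.78, -0.626, -0.0, -0.0]
force: [-0.0, -0.3, 0.8]
width: 0.0242
grip_force: 30.0
0.024172561743458557 30.00012069940567 [ 0.42725377 -0.29496773  0.00454427]
shift mm [-369.7 -184.5 -105.4] turn [-0.    0.    0.14]
```

```bash
python3 -m jog '[[0,0,-0.03,0,0,0,255],[0,0,-0.07,0,0,0,255],[0,0,-0.11,0,0,0,255],[-0.02,-0.01,-0.14,0,0,0,255],[-0.06,-0.026,-0.165,0,0,0,255],[-0.1,-0.043,-0.165,0,0,0,255],[-0.135,-0.058,-0.165,0,0,0,255],[-0.17,-0.074,-0.165,0,0,0,255],[-0.205,-0.089,-0.165,0,0,0,255],[-0.24,-0.104,-0.165,0,0,0,255],[-0.275,-0.12,-0.165,0,0,0,255],[-0.31,-0.135,-0.165,0,0,0,255],[-0.345,-0.15,-0.165,0,0,0,255],[-0.38,-0.165,-0.165,0,0,0,255],[-0.41,-0.178,-0.165,0,0,0,255],[-0.425,-0.184,-0.165,0,0,0,255],[-0.425,-0.184,-0.165,0,0,0,255],[-0.425,-0.184,-0.165,0,0,0,255]]'
python3 - <<'E'
from h import *
o=r.get_obs();p,d=viewer.capture("wrist");np.savez("pics/w3.npz",p=p,d=d,e=o["ee_pos"],q=o["orientation"]);cv2.imwrite("pics/w3.png",p[:,:,::-1])
print(o["width"],o["joints"].round(2));C=cam("wrist",o);P=cloud(C,d)
y=np.array([-.2125,.977]);x=np.array([.977,.2125]);c=np.array([.5342,.0765])
V=np.stack([(P[...,:2]-c)@x,(P[...,:2]-c)@y,P[...,2]],-1)*1000
m=(d>0)&(V[...,2]>36)&(V[...,2]<52)&(abs(V[...,0])<30)&(V[...,1]>0)&(V[...,1]<110)
g=np.zeros((24,56),int)
for a,b,_ in V[m]: g[int((b+0)//5),int((a+28)//2)] +=1 if 0<=a+28<112 else 0
for i in range(24): print(i*5,''.join('#' if n>2 else '.' for n in g[i,:28]))
E
```

```text
t: 5.62
ee_pos: [0.5149, 0.1599, 0.169]
orientation: [0.78, -0.626, -0.0, 0.001]
force: [-0.5, -0.5, -0.2]
width: 0.0244
grip_force: 30.0
0.024362705561997353 [ 0.6   0.29 -0.28 -0.   -1.   -0.38]
0 ...............######.......
5 ..............#######.......
10 ...............######.......
15 .....##################.....
20 .....##################.....
25 .....##################.....
30 ........############........
35 ............................
40 ............................
45 ............................
50 ............................
55 ............................
60 ............................
65 ........####...#####........
70 ...#####################....
75 ...######################...
80 ...######################...
85 ..#######################...
90 ..#######################...
95 ............................
100 ............................
105 ............................
110 ............................
115 ............................
```

View pics/w3.png

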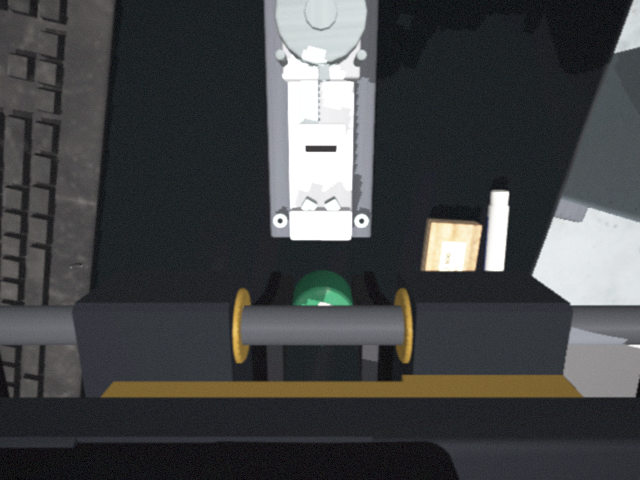

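The wrist view shows the hub at (320,10), the pad near (322,125–150), the V jaw at (320,205) and the held mount at (322,290). The vise lines up with the tool. Next I'll refine the seat.

Run:
```python
from h import *
z=np.load("pics/w3.npz");o=dict(ee_pos=z["e"],orientation=z["q"]);p,d=z["p"],z["d"];C=cam("wrist",o);P=cloud(C,d)
y=np.array([-.2125,.977]);x=np.array([.977,.2125]);c=np.array([.5342,.0765])
V=np.stack([(P[...,:2]-c)@x,(P[...,:2]-c)@y,P[...,2]],-1)*1000
col=lambda u,a,b:[(v,*V[v,u].round(0).astype(int)) for v in range(a,b,3)]
for u in (308,320,334): print(u,col(u,110,222))
m=(V[...,2]>5)&(V[...,2]<50)&(abs(V[...,0])<60)&(V[...,1]>-20)&(V[...,1]<105)&(np.mgrid[:480,:640][0]<245)
for lo in (20,40,60): q=V[m&(abs(V[...,1]-lo)<5)];print(lo,"foot x",np.percentile(q[:,0],[1,99]),"bed x",np.percentile(q[q[:,2]>20][:,0],[1,99]))
print("end y",np.percentile(V[m][:,1],99.5))
k=(p[:70,250:390].mean(-1)).astype(np.uint8)
q=V[:90][(V[:90,:,2]>60)&(V[:90,:,2]<72)];print("hub edge y max",np.percentile(q[:,1],99) if len(q) else 0)
q=V[:90][(V[:90,:,2]>72)&(V[:90,:,2]<90)];print("hub x",np.percentile(q[:,0],[1,99]),"y",np.percentile(q[:,1],[1,99]))
go(*(c+.0515*y),.1,-77.7)
```

```text
308 [(110, np.int64(8), np.int64(7), np.int64(37)), (113, np.int64(8), np.int64(9), np.int64(37)), (116, np.int64(8), np.int64(11), np.int64(36)), (119, np.int64(8), np.int64(13), np.int64(37)), (122, np.int64(8), np.int64(14), np.int64(36)), (125, np.int64(8), np.int64(16), np.int64(42)), (128, np.int64(8), np.int64(18), np.int64(43)), (131, np.int64(8), np.int64(20), np.int64(41)), (134, np.int64(8), np.int64(22), np.int64(42)), (137, np.int64(8), np.int64(24), np.int64(42)), (140, np.int64(8), np.int64(26), np.int64(41)), (143, np.int64(8), np.int64(28), np.int64(40)), (146, np.int64(8), np.int64(30), np.int64(42)), (149, np.int64(8), np.int64(32), np.int64(41)), (152, np.int64(9), np.int64(35), np.int64(26)), (155, np.int64(9), np.int64(37), np.int64(25)), (158, np.int64(9), np.int64(39), np.int64(26)), (161, np.int64(9), np.int64(42), np.int64(24)), (164, np.int64(9), np.int64(44), np.int64(25)), (167, np.int64(9), np.int64(46), np.int64(26)), (170, np.int64(9), np.int64(48), np.int64(23)), (173, np.int64(9), np.int64(50), np.int64(25)), (176, np.int64(9), np.int64(52), np.int64
[... 4139 characters left out ...]
nt64(40)), (206, np.int64(-10), np.int64(72), np.int64(41)), (209, np.int64(-10), np.int64(74), np.int64(41)), (212, np.int64(-10), np.int64(75), np.int64(44)), (215, np.int64(-10), np.int64(78), np.int64(43)), (218, np.int64(-10), np.int64(80), np.int64(43)), (221, np.int64(-10), np.int64(82), np.int64(44))]
20 foot x [-39.44367436  38.56878535] bed x [-22.62403401  22.37803852]
40 foot x [-39.39647392  38.35190176] bed x [-22.9239      21.89718321]
60 foot x [-39.365948    38.28608831] bed x [-22.7871947   22.26171289]
end y 100.39872731801367
hub edge y max -8.536662568772678
hub x [-24.3560476   24.13247205] y [-48.59845095 -10.78418552]
shift mm [33.2 -1.5 69.1] turn [ 0.09 -0.02  0.13]
```

```bash
python3 -m jog '[[0.034,-0.001,0.03,0,0,0,255],[0.034,-0.001,0.07,0,0,0,255],[0.034,-0.001,0.1,0,0,0,255],[0.034,-0.001,0.12,0,0,0,255],[0.034,-0.001,0.132,0,0,0,255],[0.034,-0.001,0.138,0,0,0,255],[0.034,-0.001,0.139,0,0,0,255],[0.034,-0.001,0.139,0,0,0,255],[0.034,-0.001,0.139,0,0,0,255]]'
python3 - <<'E'
from h import *
y=np.array([-.2125,.977]);x=np.array([.977,.2125]);c=np.array([.5342,.0765])
go(*(c+.0508*y),.0295,-77.7)
E
```

```text
t: 6.42
ee_pos: [0.5244, 0.1266, 0.0316]
orientation: [0.779, -0.627, 0.0, -0.001]
force: [0.2, -0.7, -0.5]
width: 0.0239
grip_force: 30.0
shift mm [0.2 1.1 2.1] turn [-0.12  0.03  0.1 ]
```

```bash
python3 -m jog '[[0,0.001,0.001,0,0,0,255],[0,0.001,0.002,0,0,0,255],[0,0.001,0.002,0,0,0,255],[0,0.001,0.002,0,0,0,120],[0,0.001,0.002,0,0,0,120],[0,0.001,0.002,0,0,0,120],[0,0.001,0.002,0,0,0,120],[0,0.001,0.002,0,0,0,120]]'
```

```text
t: 7.08
ee_pos: [0.5226, 0.1265, 0.0283]
orientation: [0.78, -0.626, -0.0, 0.0]
force: [-0.7, -0.2, 0.4]
width: 0.0444
grip_force: 0.0
```

```bash
python3 -m jog '[[0,0,-0.02,0,0,0,120],[0,0,-0.05,0,0,0,120],[-0.01,0,-0.09,0,0,0,120],[-0.03,0,-0.12,0,0,0,120],[-0.034,0,-0.14,0,0,0,120],[-0.034,0,-0.14,0,0,0,120]]'
python3 - <<'E'
from h import *
y=np.array([-.2125,.977]);x=np.array([.977,.2125]);c=np.array([.5342,.0765])
o=r.get_obs();p,d=viewer.capture("wrist");C=cam("wrist",o);P=cloud(C,d)
V=np.stack([(P[...,:2]-c)@x,(P[...,:2]-c)@y,P[...,2]],-1)*1000
m=(V[...,2]>.0)&(V[...,2]<55)&(abs(V[...,0])<25)&(V[...,1]>34)&(V[...,1]<75)
b=p.astype(int);g=m&(b[...,1]-b[...,0]>15)
q=V[g];print(len(q),np.median(q[:,2]));q=q[q[:,2]>42];print(cv2.minEnclosingCircle(q[:,:2].astype(np.float32)),q.mean(0))
t=np.mgrid[:480,:640];print("rows",t[0][g].mean(),t[1][g].mean(),o["ee_pos"])
s=V[(abs(V[...,0])<9)&(V[...,2]>37)&(V[...,2]<48)&(V[...,1]<37)&(V[...,1]>20)];print("pad",np.percentile(s[:,1],98))
C=cam("top");p,d=viewer.capture("top");P=cloud(C,d);V=np.concatenate([(P[...,:2]-c)@np.stack([x,y],1),P[...,2:]],-1)*1000
w=V[200:240,295:330];w=w[(w[...,2]>117)&(w[...,2]<133)];print("handle",len(w),cv2.minEnclosingCircle(w[:,:2].astype(np.float32)),w.mean(0), ((ray(C,312,218.6,.123)[:2]-c)@np.stack([x,y],1)))
E
```

```text
t: 7.58
ee_pos: [0.5181, 0.1621, 0.1739]
orientation: [0.78, -0.625, 0.002, -0.005]
force: [0.7, -0.8, 0.2]
width: 0.046
grip_force: 0.0
770 44.939253299419306
((-0.6450751423835754, 54.236358642578125), 12.343893051147461) [-0.31329523 53.90049974 44.95887041]
rows 177.64675324675324 327.887012987013 [0.5180608  0.16206065 0.17392023]
pad 33.712499869870506
handle 93 ((4.914825439453125, -129.81956481933594), 10.25469970703125) [   4.52333197 -129.53875855  126.23044623] [ 0.00576401 -0.13000948]
```

The mount stands upright in the V zone: its top is at 45 mm and it sits about 3 mm short of home. Next is the lever handle, with one numeric look from close by.

Run:
```python
from h import *
y=np.array([-.2125,.977]);x=np.array([.977,.2125]);c=np.array([.5342,.0765])
go(*(c+.004*x-.09*y),.19,-73.7)
```

```text
shift mm [175.6  -4.1 -21. ] turn [-0.08  0.06 -3.85]
```

```bash
python3 -m jog '[[0.04,-0.004,-0.02,0,0,-2,0],[0.08,-0.004,-0.02,0,0,-4,0],[0.12,-0.004,-0.02,0,0,-4,0],[0.155,-0.004,-0.02,0,0,-4,0],[0.175,-0.004,-0.02,0,0,-4,0],[0.175,-0.004,-0.02,0,0,-4,0],[0.175,-0.004,-0.02,0,0,-4,0]]'
python3 - <<'E'
from h import *
y=np.array([-.2125,.977]);x=np.array([.977,.2125]);c=np.array([.5342,.0765])
o=r.get_obs();p,d=viewer.capture("wrist");C=cam("wrist",o);P=cloud(C,d)
cv2.imwrite("pics/w4.png",p[:,:,::-1])
V=np.concatenate([(P[...,:2]-c)@np.stack([x,y],1),P[...,2:]],-1)*1000
m=(abs(V[...,0])<45)&(V[...,1]<-60)&(V[...,1]>-150)&(V[...,2]>60)&(V[...,2]<132)&(d>0)
for lo,hi in [(60,90),(95,116),(118,130)]:
    w=V[m&(V[...,2]>lo)&(V[...,2]<hi)]
    if len(w): print(lo,len(w),cv2.minEnclosingCircle(w[:,:2].astype(np.float32)),np.median(w,0))
k=m&(V[...,2]>118);t=np.mgrid[:480,:640];print("px",t[1][k].mean(),t[0][k].mean(),o["ee_pos"])
E
```

```text
t: 8.27
ee_pos: [0.5561, -0.0118, 0.1866]
orientation: [0.8, -0.6, -0.001, 0.001]
force: [-0.9, 0.4, 0.5]
width: 0.0831
grip_force: 0.0
60 1808 ((-0.4491373300552368, -96.40282440185547), 40.60527420043945) [  2.34032946 -78.71980353  80.04504019]
95 15 ((5.612128257751465, -134.76084899902344), 3.8912272453308105) [   5.97741032 -135.14603703   98.72824302]
118 1131 ((5.306477069854736, -127.43022918701172), 10.358030319213867) [   5.21175906 -127.83175832  126.56868635]
px 321.44297082228115 186.48717948717947 [ 0.55606536 -0.0118281   0.1866001 ]
```

View pics/w4.png

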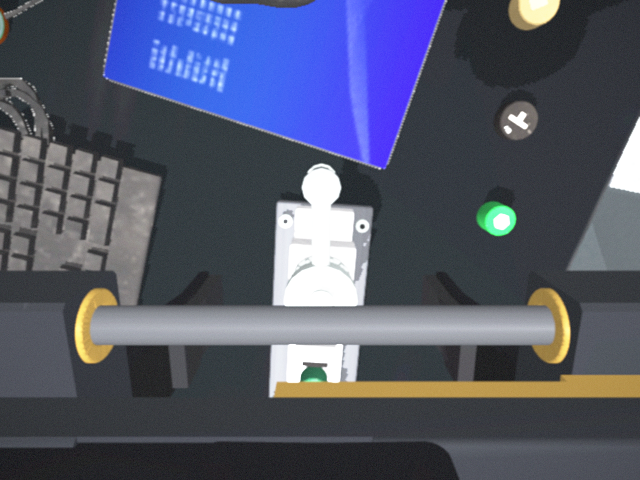

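The handle is at (321,186), about 5 mm to +x and 128 mm to -y of the vise centre, so the lever is near -0.07 rad. Next I'll compute the approach.

Run:
```python
from h import *
y=np.array([-.2125,.977]);x=np.array([.977,.2125]);c=np.array([.5342,.0765])
go(*(c+.0053*x-.1283*y),.087,-73.8)
```

```text
shift mm [38.4  0.1 99.9] turn [0.17 0.03 0.16]
```

```bash
python3 -m jog '[[0.038,0,0.01,0,0,0,0],[0.038,0,0.04,0,0,0,60],[0.038,0,0.07,0,0,0,100],[0.038,0,0.09,0,0,0,140],[0.038,0,0.1,0,0,0,140],[0.038,0,0.1,0,0,0,255],[0.038,0,0.1,0,0,0,255],[0.038,0,0.1,0,0,0,255],[0.038,0,0.1,0,0,0,255],[0.038,0,0.1,0,0,0,255],[0.038,0,0.1,0,0,0,255],[0.038,0,0.1,0,0,0,255],[0.038,0,0.1,0,0,0,255]]'; python3 -m jog '[[0,0,0,0,0,0,255],[0,0,0,0,0,0,255],[0,0,0,0,0,0,255]]'
```

```text
t: 9.4
ee_pos: [0.5674, -0.0471, 0.0889]
orientation: [0.801, -0.599, -0.0, 0.0]
force: [-0.3, -0.3, 0.9]
width: 0.0172
grip_force: 29.9
t: 9.65
ee_pos: [0.5676, -0.0471, 0.0887]
orientation: [0.801, -0.599, -0.0, 0.0]
force: [-0.7, -1.7, 2.0]
width: 0.0171
grip_force: 29.9
```

```bash
python3 -m jog '[[-0.0002,0.0059,0,0,0,4,255],[-0.0008,0.0118,0,0,0,8,255],[-0.0019,0.0177,0,0,0,12,255],[-0.0033,0.0234,0,0,0,16,255]]'; python3 -m jog '[[-0.0002,0.0059,0,0,0,4,255],[-0.0008,0.0118,0,0,0,8,255],[-0.0019,0.0177,0,0,0,12,255],[-0.0033,0.0234,0,0,0,16,255],[-0.0051,0.0291,0,0,0,20,255],[-0.0051,0.0291,0,0,0,20,255]]'
python3 - <<'E'
from h import *
o=r.get_obs();R=Ro.from_quat(o["orientation"]).as_matrix();print(o["ee_pos"],(R.T@o["force"]).round(2),o["width"])
y=np.array([-.2125,.977]);x=np.array([.977,.2125]);c=np.array([.5342,.0765])
h=(o["ee_pos"][:2]-c)@np.stack([x,y],1);print(h,"q",np.arctan2(-(h[0]+.0005),-(h[1]+.0435)),"yaw q",np.radians(-77.7)-np.arctan2(R[1,0],R[0,0]))
p,d=viewer.capture("top");P=cloud(cam("top"),d);V=np.concatenate([(P[...,:2]-c)@np.stack([x,y],1),P[...,2:]],-1)*1000
s=V[(abs(V[...,0])<9)&(V[...,2]>36)&(V[...,2]<46)&(V[...,1]<46)&(V[...,1]>20)];print("pad",len(s),np.percentile(s[:,1],[90,98]) if len(s) else 0)
E
```

```text
t: 9.98
ee_pos: [0.5471, -0.0491, 0.0879]
orientation: [0.709, -0.706, 0.002, -0.003]
force: [8.0, 2.2, -8.4]
width: 0.0173
grip_force: 29.2
t: 10.48
ee_pos: [0.518, -0.0447, 0.0883]
orientation: [-0.576, 0.817, -0.002, 0.003]
force: [7.2, -1.7, -8.5]
width: 0.0168
grip_force: 29.2
[ 0.51798985 -0.04470721  0.08830685] [-0.75 -7.28  8.53] 0.01683720294114375
[-0.04159385 -0.11497479] q 0.5217905489740134 yaw q 0.5579272309327401
pad 26 [37.74038237 44.30491052]
```

```bash
python3 -m jog '[[0,0.0015,0.001,0,0,1,255],[-0.0001,0.003,0.002,0,0,2,255],[-0.0001,0.0044,0.002,0,0,3,255],[-0.0001,0.0044,0.002,0,0,3,255],[-0.0001,0.0044,0.002,0,0,3,255]]'
cat >> h.py <<'E'
def st():
    o=r.get_obs();R=Ro.from_quat(o["orientation"]).as_matrix()
    y=np.array([-.2125,.977]);x=np.array([.977,.2125]);c=np.array([.5342,.0765])
    h=(o["ee_pos"][:2]-c)@np.stack([x,y],1)
    print("t",o["t"],"z",o["ee_pos"][2].round(4),"Ftool",(R.T@o["force"]).round(2),"rad",np.hypot(h[0]+.0005,h[1]+.0435).round(4),"q",np.arctan2(-(h[0]+.0005),-(h[1]+.0435)).round(3),"yawq",(np.radians(-77.7)-np.arctan2(R[1,0],R[0,0])).round(3))
E
python3 -c "from h import *;st()"
```

```text
t: 10.95
ee_pos: [0.515, -0.044, 0.0873]
orientation: [-0.556, 0.831, -0.002, 0.003]
force: [6.9, -4.7, -2.7]
width: 0.0174
grip_force: 29.5
t 10.95 z 0.0873 Ftool [ 1.75 -8.17  2.75] rad 0.0827 q 0.558 yawq 0.607
```

```bash
python3 -m jog '[[0,0.0015,0.0005,0,0,1,255],[-0.0001,0.003,0.0005,0,0,2,255],[-0.0001,0.003,0.0005,0,0,2,255],[-0.0001,0.003,0.0005,0,0,2,255]]'; python3 -c "from h import *;st()"; python3 -m jog '[[0,-0.001,-0.002,0,0,-0.5,255],[0,-0.002,-0.005,0,0,-1,255],[0,-0.002,-0.008,0,0,-1,255],[0,-0.002,-0.01,0,0,-1,255],[0,-0.002,-0.01,0,0,-1,255],[0,-0.002,-0.01,0,0,-1,255]]';  python3 -c "from h import *;st()"
```

```text
t: 11.28
ee_pos: [0.5122, -0.043, 0.087]
orientation: [-0.541, 0.841, -0.002, 0.003]
force: [6.5, -7.0, -2.3]
width: 0.0171
grip_force: 29.6
t 11.2833 z 0.087 Ftool [ 3.65 -8.8   2.4 ] rad 0.0828 q 0.594 yawq 0.642
t: 11.78
ee_pos: [0.5103, -0.0427, 0.0954]
orientation: [-0.548, 0.837, 0.0, 0.0]
force: [1.9, 5.0, -7.6]
width: 0.0171
grip_force: 29.3
t 11.7833 z 0.0954 Ftool [-5.34  0.26  7.61] rad 0.0833 q 0.617 yawq 0.626
```

```bash
python3 -m jog '[[-0.0008,-0.0074,0,0,0,-5,255],[-0.0023,-0.0148,0,0,0,-10,255],[-0.0039,-0.022,0,0,0,-15,255],[-0.0061,-0.0291,0,0,0,-20,255],[-0.009,-0.0359,0,0,0,-25,255],[-0.0124,-0.0425,0,0,0,-30,255],[-0.0164,-0.0488,0,0,0,-35,255],[-0.0164,-0.0488,0,0,0,-35,255]]';  python3 -c "from h import *;st()"
```

```text
t: 12.45
ee_pos: [0.5605, -0.0476, 0.0946]
orientation: [0.774, -0.633, -0.002, 0.001]
force: [-0.9, 3.3, -7.0]
width: 0.0172
grip_force: 29.3
t 12.45 z 0.0946 Ftool [-3.38  0.23  6.98] rad 0.0834 q 0.002 yawq 0.014
```

```bash
python3 -m jog '[[-0.0005,-0.0074,-0.001,0,0,-5,255],[-0.0018,-0.0148,-0.001,0,0,-10,255],[-0.0034,-0.022,-0.001,0,0,-15,255],[-0.0056,-0.0291,-0.001,0,0,-20,255],[-0.0085,-0.0359,-0.001,0,0,-25,255],[-0.0119,-0.0425,-0.001,0,0,-30,255],[-0.0154,-0.0481,-0.001,0,0,-34.5,255],[-0.0154,-0.0481,-0.001,0,0,-34.5,255],[-0.0154,-0.0481,-0.001,0,0,-34.5,255]]';  python3 -c "from h import *;st()"
```

```text
t: 13.2
ee_pos: [0.6039, -0.0234, 0.0959]
orientation: [0.926, -0.377, -0.002, 0.001]
force: [-0.8, 1.4, -7.7]
width: 0.0171
grip_force: 29.3
t 13.2 z 0.0959 Ftool [-1.49 -0.44  7.72] rad 0.0836 q -0.603 yawq -0.583
```

```bash
python3 -m jog '[[0,0,0.003,0,0,0,255],[0,0,0.006,0,0,0,255],[0,0,0.008,0,0,0,255],[0,0,0.009,0,0,0,255],[0,0,0.01,0,0,0,255],[0,0,0.01,0,0,0,255]]';  python3 -c "from h import *;st()"
```

```text
t: 13.7
ee_pos: [0.6061, -0.0229, 0.0876]
orientation: [0.927, -0.375, 0.001, -0.0]
force: [-1.9, 5.0, -4.2]
width: 0.0172
grip_force: 29.5
t 13.7 z 0.0876 Ftool [-4.84 -2.22  4.19] rad 0.0849 q -0.624 yawq -0.587
```

```bash
python3 -m jog '[[-0.0002,0.0059,0.001,0,0,4,255],[-0.0008,0.0118,0.0015,0,0,8,255],[-0.0019,0.0177,0.0015,0,0,12,255],[-0.0033,0.0234,0.0015,0,0,16,255],[-0.0051,0.0291,0.0015,0,0,20,255],[-0.0051,0.0291,0.0015,0,0,20,255]]';  python3 -c "from h import *;st()"
python3 -m jog '[[-0.0002,0.0059,0,0,0,4,255],[-0.0008,0.0118,0,0,0,8,255],[-0.0019,0.0177,0,0,0,12,255],[-0.0033,0.0234,0,0,0,16,255],[-0.0042,0.0263,0,0,0,18,255],[-0.0042,0.0263,0,0,0,18,255],[-0.0042,0.0263,0,0,0,18,255]]';  python3 -c "from h import *;st()"
```

```text
t: 14.2
ee_pos: [0.5861, -0.0391, 0.0878]
orientation: [0.847, -0.531, 0.004, -0.004]
force: [3.0, 7.5, -4.3]
width: 0.0172
grip_force: 29.5
t 14.2 z 0.0878 Ftool [-5.44 -5.89  4.36] rad 0.0847 q -0.32 yawq -0.237
t: 14.78
ee_pos: [0.5629, -0.0476, 0.0888]
orientation: [0.755, -0.656, 0.006, -0.005]
force: [6.4, 2.6, -2.7]
width: 0.0172
grip_force: 29.5
t 14.7833 z 0.0888 Ftool [-1.68 -6.67  2.76] rad 0.0839 q -0.026 yawq 0.074
```

```bash
cat >> h.py <<'E'
def look():
    y=np.array([-.2125,.977]);x=np.array([.977,.2125]);c=np.array([.5342,.0765])
    for n in ("top","scene"):
        p,d=viewer.capture(n);P=cloud(cam(n),d);V=np.concatenate([(P[...,:2]-c)@np.stack([x,y],1),P[...,2:]],-1)*1000
        b=p.astype(int);g=(b[...,1]-b[...,0]>25)
        k=(abs(V[...,0])<20)&(V[...,1]>10)&(V[...,1]<80)&(d>0)
        q=V[k&g];s=V[k&~g&(abs(V[...,0])<9)&(V[...,2]>35)&(V[...,2]<50)&(V[...,1]<55)]
        if len(q): print(n,"mount",len(q),q.mean(0).round(1),np.percentile(q[:,1],[3,97]).round(1))
        if len(s): print(n,"pad y",len(s),np.percentile(s[:,1],[3,50,97]).round(1),np.histogram(s[:,1],np.arange(14,56,2))[0])
E
python3 -c "from h import *;look()"
```

```text
top mount 73 [-2.1 51.5 44.4] [42.  60.1]
top pad y 121 [13.2 31.8 53.7] [2 2 3 9 7 9 7 9 7 8 7 9 7 5 2 0 3 3 7 5]
scene mount 59 [-6.8 50.7 40.8] [43.4 62.7]
scene pad y 64 [14.3 29.9 53.5] [1 2 2 6 8 1 4 6 2 3 4 4 3 3 3 1 1 1 3 4]
```

```bash
python3 -m jog '[[-0.0001,0.0045,0.001,0,0,3,255],[-0.0005,0.0089,0.0015,0,0,6,255],[-0.001,0.0133,0.0015,0,0,9,255],[-0.0019,0.0177,0.0015,0,0,12,255],[-0.0019,0.0177,0.0015,0,0,12,255],[-0.0019,0.0177,0.0015,0,0,12,255]]';  python3 -c "from h import *;st()"
python3 -m jog '[[-0.0001,0.003,0,0,0,2,255],[-0.0003,0.0059,0,0,0,4,255],[-0.0003,0.0059,0,0,0,4,255],[-0.0003,0.0059,0,0,0,4,255]]';  python3 -c "from h import *;st()"
```

```text
t: 15.38
ee_pos: [0.5463, -0.0495, 0.0885]
orientation: [-0.683, 0.731, -0.006, 0.006]
force: [7.9, -3.1, 0.1]
width: 0.0173
grip_force: 29.8
t 15.3833 z 0.0885 Ftool [ 2.6  -8.11  0.05] rad 0.0834 q 0.175 yawq 0.283
t: 15.72
ee_pos: [0.5405, -0.0493, 0.0886]
orientation: [-0.657, 0.754, -0.006, 0.006]
force: [7.9, -4.6, 0.1]
width: 0.0172
grip_force: 29.8
t 15.7167 z 0.0886 Ftool [ 3.5  -8.42  0.04] rad 0.0832 q 0.244 yawq 0.353
```

```bash
cat >> h.py <<'E'
def ft():
    o=r.get_obs();y=np.array([-.2125,.977]);x=np.array([.977,.2125]);c=np.array([.5342,.0765])
    h=(o["ee_pos"][:2]-c)@np.stack([x,y],1)-np.array([-.0005,-.0435]);f=o["force"][:2]@np.stack([x,y],1)
    print("q",np.arctan2(-h[0],-h[1]).round(3),"drag",((h[0]*f[1]-h[1]*f[0])/.085).round(2),"Fz",o["force"][2].round(1))
E
S='[[-0.0001,0.003,0,0,0,2,255],[-0.0001,0.003,0,0,0,2,255],[-0.0001,0.003,0,0,0,2,255]]'
python3 -c "from h import *;ft()"
python3 -m jog '[[-0.0001,0.003,0,0,0,2,255],[-0.0001,0.003,0,0,0,2,255],[-0.0001,0.003,0,0,0,2,255]]' >/dev/null; python3 -c "from h import *;ft()"
python3 -m jog '[[-0.0001,0.003,0,0,0,2,255],[-0.0001,0.003,0,0,0,2,255],[-0.0001,0.003,0,0,0,2,255]]' >/dev/null; python3 -c "from h import *;ft()"
python3 -m jog '[[-0.0001,0.003,0,0,0,2,255],[-0.0001,0.003,0,0,0,2,255],[-0.0001,0.003,0,0,0,2,255]]' >/dev/null; python3 -c "from h import *;ft();look()"
```

```text
q 0.244 drag 7.82 Fz 0.1
q 0.281 drag 7.73 Fz 0.5
q 0.319 drag 8.4 Fz 1.1
q 0.358 drag 6.86 Fz 1.8
top mount 71 [-1.5 53.8 44.3] [44.4 62.9]
top pad y 116 [11.9 32.9 53.2] [2 2 3 2 7 8 6 7 9 8 9 7 9 8 5 2 1 1 5 5]
scene mount 58 [-7.1 52.8 40.8] [45.5 63.6]
scene pad y 63 [12.3 29.9 51.7] [2 1 0 2 5 6 8 4 3 4 2 4 2 3 3 4 1 2 1 1]
```

```bash
python3 -m jog '[[-0.0001,0.003,0,0,0,1,255],[-0.0001,0.003,0,0,0,1,255],[-0.0001,0.003,0,0,0,1,255]]' >/dev/null; python3 -c "from h import *;ft()"
python3 -m jog '[[-0.0001,0.003,0,0,0,1,255],[-0.0001,0.003,0,0,0,1,255],[-0.0001,0.003,0,0,0,1,255]]' >/dev/null; python3 -c "from h import *;ft()"
python3 -m jog '[[-0.0002,0.003,0,0,0,1,255],[-0.0002,0.003,0,0,0,1,255],[-0.0002,0.003,0,0,0,1,255]]' >/dev/null; python3 -c "from h import *;ft()"
python3 -m jog '[[-0.0003,0.003,0,0,0,1,255],[-0.0003,0.003,0,0,0,1,255],[-0.0003,0.003,0,0,0,1,255]]' >/dev/null; python3 -c "from h import *;ft();st();look()"
```

```text
q 0.396 drag 8.11 Fz 2.6
q 0.433 drag 8.22 Fz 2.5
q 0.471 drag 9.07 Fz 2.4
q 0.51 drag 8.87 Fz 2.8
t 17.5667 z 0.0886 Ftool [10.17 -9.36 -2.71] rad 0.0825 q 0.51 yawq 0.527
top mount 22 [-10.1  56.3  43.1] [50. 63.]
top pad y 8 [24.4 26.8 30.9] [0 0 0 0 0 3 2 2 1 0 0 0 0 0 0 0 0 0 0 0]
scene mount 55 [-7.8 53.1 40.9] [45.  62.7]
scene pad y 57 [12.3 30.6 51.9] [ 1  0  3  2  1  3 10  4  3  3  4  1  3  1  5  4  2  1  1  1]
```

```bash
python3 -m jog '[[0.002,0.003,0,0,0,1,255],[0.002,0.003,0,0,0,1,255],[0.002,0.003,0,0,0,1,255]]' >/dev/null; python3 -c "from h import *;ft()"
python3 -m jog '[[0,0.003,0,0,0,1,255],[0,0.003,0,0,0,1,255],[0,0.003,0,0,0,1,255]]' >/dev/null; python3 -c "from h import *;ft()"
python3 -m jog '[[-0.0002,0.003,0,0,0,1,255],[-0.0002,0.003,0,0,0,1,255],[-0.0002,0.003,0,0,0,1,255]]' >/dev/null; python3 -c "from h import *;ft();st()"
```

```text
q 0.538 drag 9.77 Fz 0.3
q 0.574 drag 8.72 Fz 1.5
q 0.611 drag 10.2 Fz 1.2
t 18.4167 z 0.0885 Ftool [  5.81 -10.3   -1.1 ] rad 0.0829 q 0.611 yawq 0.579
```

```bash
python3 -m jog '[[0.0005,0.0015,0,0,0,1,255],[0.0005,0.0015,0,0,0,1,255],[0.0005,0.0015,0,0,0,1,255]]' >/dev/null; python3 -c "from h import *;ft()"
python3 -m jog '[[0.0005,0.0015,0,0,0,1,255],[0.0005,0.0015,0,0,0,1,255],[0.0005,0.0015,0,0,0,1,255],[0.0005,0.0015,0,0,0,1,255]]' >/dev/null; python3 -c "from h import *;ft();st()"
python3 -m jog '[[0,0,0,0,0,0,255]]' >/dev/null; python3 -c "from h import *;ft()"
python3 -m jog '[[0,0,0,0,0,0,255]]' >/dev/null; python3 -c "from h import *;ft()"
```

```text
q 0.629 drag 8.34 Fz 1.5
q 0.674 drag 5.31 Fz 5.8
t 19.0 z 0.0878 Ftool [ 1.96 -5.3  -5.77] rad 0.0844 q 0.674 yawq 0.614
q 0.674 drag 5.49 Fz 6.3
q 0.674 drag 6.5 Fz 7.3
```

```bash
python3 -m jog '[[0,0,-0.001,0,0,0,170],[0,0,-0.001,0,0,0,140],[0,0,-0.001,0,0,0,110],[0,0,-0.001,0,0,0,110],[0,0,-0.001,0,0,0,110]]'
python3 -c "from h import *;ft();st()"
python3 -m jog '[[0,0,-0.02,0,0,0,110],[0,0,-0.05,0,0,0,110],[-0.02,0,-0.09,0,0,0,60],[-0.05,0,-0.1,0,0,0,60],[-0.06,0,-0.1,0,0,0,60],[-0.06,0,-0.1,0,0,0,60],[-0.06,0,-0.1,0,0,0,60]]'
python3 - <<'E'
from h import *
y=np.array([-.2125,.977]);x=np.array([.977,.2125]);c=np.array([.5342,.0765])
o=r.get_obs();p,d=viewer.capture("wrist");C=cam("wrist",o);P=cloud(C,d)
cv2.imwrite("pics/w5.png",p[:,:,::-1])
V=np.concatenate([(P[...,:2]-c)@np.stack([x,y],1),P[...,2:]],-1)*1000
m=(abs(V[...,0])<80)&(V[...,1]<-60)&(V[...,1]>-150)&(V[...,2]>118)&(V[...,2]<135)&(d>0)
w=V[m].astype(np.float32)
if len(w):
    k,_=cv2.minEnclosingCircle(w[:,:2]);print(len(w),k,np.median(w,0),"q",np.arctan2(-(k[0]+.5),-(k[1]+43.5)))
look()
E
```

```text
t: 19.58
ee_pos: [0.4991, -0.0412, 0.0847]
orientation: [-0.551, 0.834, 0.001, -0.001]
force: [0.2, -0.5, 0.2]
width: 0.0425
grip_force: 0.0
q 0.743 drag 0.43 Fz 0.2
t 19.5833 z 0.0847 Ftool [ 0.42 -0.37 -0.19] rad 0.0869 q 0.743 yawq 0.618
t: 20.17
ee_pos: [0.5222, 0.0143, 0.1835]
orientation: [-0.552, 0.834, 0.001, -0.002]
force: [0.4, -0.3, -0.0]
width: 0.0655
grip_force: 0.0Traceback (most recent call last):
  File "<stdin>", line 9, in <module>
cv2.error: OpenCV(4.12.0) /io/opencv/modules/imgproc/src/shapedescr.cpp:201: error: (-215:Assertion failed) count >= 0 && (depth == CV_32F || depth == CV_32S) in function 'minEnclosingCircle'
```

```bash
cat > m.py <<'E'
from h import *
y=np.array([-.2125,.977]);x=np.array([.977,.2125]);c=np.array([.5342,.0765])
o=r.get_obs();p,d=viewer.capture("wrist");C=cam("wrist",o);P=cloud(C,d)
cv2.imwrite("pics/w5.png",p[:,:,::-1])
V=np.concatenate([(P[...,:2]-c)@np.stack([x,y],1),P[...,2:]],-1)*1000
m=(abs(V[...,0])<80)&(V[...,1]<-60)&(V[...,1]>-150)&(V[...,2]>118)&(V[...,2]<135)&(d>0)
w=V[m].astype(np.float32)
if len(w):
    k,R=cv2.minEnclosingCircle(w[:,:2].copy());print(len(w),k,R,np.median(w,0),"q",np.arctan2(-(k[0]+.5),-(k[1]+43.5)))
h=V[(np.hypot(V[...,0]+.5,V[...,1]+43.5)<20)&(V[...,2]>60)&(V[...,2]<100)];print("hub top z",np.median(h[:,2]) if len(h) else 0)
look()
E
python3 m.py
```

```text
1256 (-51.53675079345703, -110.06417083740234) 10.383268356323242 [ -51.756123 -110.11587   126.700516] q 0.6541226498986068
hub top z 81.32236882057242
top mount 63 [ 0.3 57.6 44. ] [46.4 66.7]
top pad y 25 [36.6 49.8 54.6] [0 0 0 0 0 0 0 0 0 0 0 2 3 3 2 1 1 1 5 4]
scene mount 53 [-7.3 53.6 40.7] [44.2 63.1]
scene pad y 62 [12.8 32.5 54.8] [2 1 1 2 1 3 8 4 5 4 3 2 3 4 3 1 6 1 0 2]
```

```bash
python3 -c "
from h import *
go(.5181,.1621,.1739,-77.7)"
```

```text
shift mm [-135.1   62.5    9.8] turn [  0.16  -0.07 -35.41]
```

```bash
python3 -m jog '[[-0.03,0.014,0,0,0,-7,60],[-0.065,0.03,0,0,0,-14,60],[-0.1,0.046,0.005,0,0,-21,60],[-0.13,0.06,0.01,0,0,-28,60],[-0.135,0.0625,0.01,0,0,-35.4,60],[-0.135,0.0625,0.01,0,0,-35.4,60],[-0.135,0.0625,0.01,0,0,-35.4,60],[-0.135,0.0625,0.01,0,0,-35.4,60]]'
python3 - <<'E'
from h import *
y=np.array([-.2125,.977]);x=np.array([.977,.2125]);c=np.array([.5342,.0765])
A=np.stack([x,y],1)
def ana(e,q,p,d):
    C=cam("wrist",dict(ee_pos=e,orientation=q));P=cloud(C,d);V=np.concatenate([(P[...,:2]-c)@A,P[...,2:]],-1)*1000
    b=p.astype(int);k=(d>0)&(abs(V[...,0])<30)&(V[...,1]>0)&(V[...,1]<85)&(V[...,2]>20)&(V[...,2]<60);g=k&(b[...,1]-b[...,0]>15)&(V[...,2]>42)
    t=V[g].astype(np.float32)
    if len(t)>30: print("mount",len(t),cv2.minEnclosingCircle(t[:,:2].copy()),np.median(t[:,2]))
    # jaw body: edges per column
    R=[];F=[]
    for u in range(300,342):
        s=V[:,u][k[:,u]&~(b[:,u,1]-b[:,u,0]>15)&(V[:,u,2]>38)&(V[:,u,2]<48)&(V[:,u,1]<48)]
        if len(s)>5 and abs(s[0,0]) in [0] or len(s)>5:
            R.append(s[:,1].min());F.append(s[:,1].max())
    print("body rear",np.percentile(R,[10,50,90]).round(1),"front",np.percentile(F,[10,50,90]).round(1))
    s=V[k&(V[...,0]>-22)&(V[...,0]<22)&(V[...,2]>38)&(V[...,2]<48)&(abs(V[...,0])>13)&(V[...,1]<60)];print("wide part y",np.percentile(s[:,1],[2,98]).round(1),len(s))
z=np.load("pics/w3.npz");ana(z["e"],z["q"],z["p"],z["d"])
o=r.get_obs();p,d=viewer.capture("wrist");np.savez("pics/w6.npz",p=p,d=d,e=o["ee_pos"],q=o["orientation"]);ana(o["ee_pos"],o["orientation"],p,d)
f=lambda p:cv2.resize(p[60:240,250:400],(360,432))
cv2.imwrite("pics/c6.png",np.hstack([f(z["p"]),f(p)])[:,:,::-1])
E
```

```text
t: 21.03
ee_pos: [0.5188, 0.1617, 0.1748]
orientation: [0.778, -0.629, -0.0, 0.0]
force: [-0.2, 0.4, 0.7]
width: 0.0664
grip_force: 0.0
body rear [ 5.  15.8 15.8] front [28.9 33.6 33.7]
wide part y [15.7 28.9] 245
mount 719 ((-0.47659504413604736, 57.520477294921875), 12.400907516479492) 44.9442
body rear [22.  28.1 28.1] front [41.8 45.2 45.3]
wide part y [28.1 41.7] 225
```

View pics/c6.png

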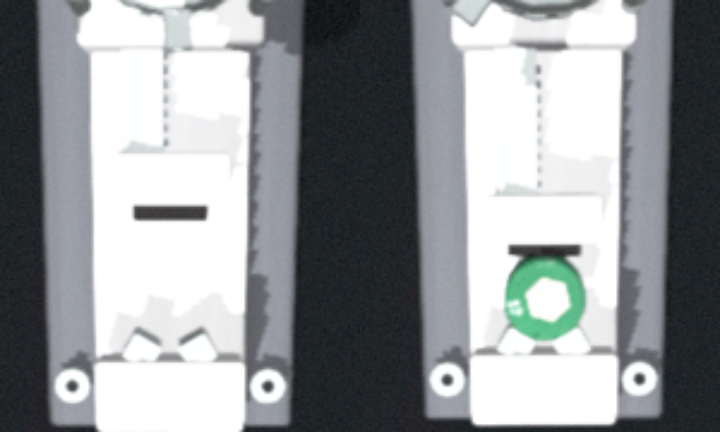

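The mount is upright, home in the V (57.5 mm) and touched by the pad, and the lever is at its +0.65 stop, down. The grip force looks like only about 25 N, so I'll ratchet back one pitch and pull about 0.1 rad more.

Run:
```python
from h import *
y=np.array([-.2125,.977]);x=np.array([.977,.2125]);c=np.array([.5342,.0765])
go(*(c-.0515*x-.1105*y),.16,-115.2);go(*(c-.0515*x-.1105*y),.0875,-115.2)
```

```text
shift mm [197.   54.2  15.1] turn [ 2.000e-02 -2.000e-02  3.732e+01]
shift mm [197.   54.1  87.6] turn [ 2.000e-02 -2.000e-02  3.732e+01]
```

```bash
python3 -m jog '[[0.035,0.01,0,0,0,7,60],[0.07,0.02,0,0,0,14,60],[0.105,0.029,0,0,0,21,60],[0.14,0.038,0,0,0,28,60],[0.175,0.048,0.005,0,0,35,60],[0.197,0.054,0.01,0,0,37.3,60],[0.197,0.054,0.015,0,0,37.3,60],[0.197,0.054,0.045,0,0,37.3,100],[0.197,0.054,0.07,0,0,37.3,120],[0.197,0.054,0.083,0,0,37.3,120],[0.197,0.054,0.087,0,0,37.3,120],[0.197,0.054,0.087,0,0,37.3,255],[0.197,0.054,0.087,0,0,37.3,255],[0.197,0.054,0.087,0,0,37.3,255],[0.197,0.054,0.087,0,0,37.3,255],[0.197,0.054,0.087,0,0,37.3,255],[0.197,0.054,0.087,0,0,37.3,255],[0.197,0.054,0.087,0,0,37.3,255],[0.197,0.054,0.087,0,0,37.3,255]]'; python3 -c "from h import *;st();ft()"
```

```text
t: 22.67
ee_pos: [0.5087, -0.0411, 0.0885]
orientation: [-0.538, 0.843, -0.0, 0.0]
force: [0.5, 0.1, 1.3]
width: 0.0171
grip_force: 29.9
t 22.6667 z 0.0885 Ftool [-0.35 -0.39 -1.33] rad 0.0824 q 0.643 yawq 0.65
q 0.643 drag 0.38 Fz 1.3
```

```bash
python3 -m jog '[[0,0,-0.003,0,0,0,255],[0,0,-0.006,0,0,0,255],[0,0,-0.0095,0,0,0,255],[0,0,-0.0105,0,0,0,255],[0,0,-0.0105,0,0,0,255]]' >/dev/null; python3 -c "from h import *;st()"
python3 -m jog '[[-0.0002,-0.0059,0,0,0,-4,255],[-0.0008,-0.0118,0,0,0,-8,255],[-0.0019,-0.0177,0,0,0,-12,255],[-0.0033,-0.0234,0,0,0,-16,255],[-0.0051,-0.0291,0,0,0,-20,255],[-0.0066,-0.0329,0,0,0,-22.8,255],[-0.0066,-0.0329,0,0,0,-22.8,255],[-0.0066,-0.0329,0,0,0,-22.8,255]]' >/dev/null; python3 -c "from h import *;st()"
```

```text
t 23.0833 z 0.0968 Ftool [-7.9  -2.94 13.95] rad 0.0809 q 0.652 yawq 0.651
t 23.75 z 0.0959 Ftool [-6.27 -0.68 11.  ] rad 0.0816 q 0.261 yawq 0.254
```

```bash
python3 -m jog '[[0,0,0.003,0,0,0,255],[0,0,0.006,0,0,0,255],[0,0,0.009,0,0,0,255],[0,0,0.0105,0,0,0,255],[0,0,0.0105,0,0,0,255]]' >/dev/null; python3 -c "from h import *;st();ft()"
python3 -m jog '[[0,0.002,0.001,0,0,1.3,255],[-0.0001,0.004,0.001,0,0,2.6,255],[-0.0001,0.004,0.001,0,0,2.6,255]]' >/dev/null; python3 -c "from h import *;st();ft()"
python3 -m jog '[[0,0.002,0,0,0,1.3,255],[0,0.002,0,0,0,1.3,255],[0,0.002,0,0,0,1.3,255]]' >/dev/null; python3 -c "from h import *;ft()"
python3 -m jog '[[0,0.002,0,0,0,1.3,255],[0,0.002,0,0,0,1.3,255],[0,0.002,0,0,0,1.3,255]]' >/dev/null; python3 -c "from h import *;ft()"
```

```text
t 24.1667 z 0.0885 Ftool [-2.96  1.75 -1.08] rad 0.083 q 0.236 yawq 0.252
q 0.236 drag -1.66 Fz 1.1
t 24.4167 z 0.0883 Ftool [-0.7  -1.24 -1.63] rad 0.0829 q 0.27 yawq 0.299
q 0.27 drag 1.22 Fz 1.6
q 0.309 drag 0.21 Fz 4.3
q 0.339 drag 0.26 Fz 4.4
```

```bash
python3 -m jog '[[-0.0001,-0.0035,-0.001,0,0,-2.3,255],[-0.0003,-0.007,-0.001,0,0,-4.6,255],[-0.0003,-0.007,-0.001,0,0,-4.6,255],[-0.0003,-0.007,-0.001,0,0,-4.6,255]]' >/dev/null; python3 -c "from h import *;st();ft()"
python3 -m jog '[[0,0,0,0,0,0,176],[0,0,0,0,0,0,176],[0,0,0,0,0,0,176],[0,0,0,0,0,0,176]]' >/dev/null; python3 -c "from h import *;st();print(r.get_obs()['width'])"
python3 -m jog '[[0,0,0,0,0,0,255],[0,0,0,0,0,0,255],[0,0,0,0,0,0,255],[0,0,0,0,0,0,255]]' >/dev/null; python3 -c "from h import *;st();print(r.get_obs()['width'])"
python3 -m jog '[[0,0.002,0,0,0,1.3,255],[-0.0001,0.004,0,0,0,2.6,255],[-0.0001,0.004,0,0,0,2.6,255]]' >/dev/null; python3 -c "from h import *;st();ft()"
```

```text
t 25.25 z 0.0878 Ftool [ 0.7   0.38 -4.45] rad 0.083 q 0.253 yawq 0.264
q 0.253 drag -0.38 Fz 4.5
t 25.5833 z 0.0874 Ftool [0.32 0.03 0.34] rad 0.083 q 0.259 yawq 0.263
0.02631713713599418
t 25.9167 z 0.0879 Ftool [-0.57  0.13  0.63] rad 0.0829 q 0.252 yawq 0.263
0.017984181247861435
t 26.1667 z 0.088 Ftool [-0.03 -1.18  0.49] rad 0.0828 q 0.302 yawq 0.31
q 0.302 drag 1.15 Fz -0.5
```

```bash
python3 -m jog '[[0,0,0,0,0,0,176],[0,0,0,0,0,0,176],[-0.0001,0.003,0,0,0,2,176],[-0.0003,0.0059,0,0,0,4,176],[-0.0003,0.0059,0,0,0,4,176]]' >/dev/null; python3 -c "from h import *;st();ft()"
python3 -m jog '[[-0.0001,0.003,0,0,0,2,176],[-0.0001,0.003,0,0,0,2,176],[-0.0001,0.003,0,0,0,2,176]]' >/dev/null; python3 -c "from h import *;ft()"
python3 -m jog '[[-0.0001,0.003,0,0,0,2,176],[-0.0001,0.003,0,0,0,2,176],[-0.0001,0.003,0,0,0,2,176]]' >/dev/null; python3 -c "from h import *;ft()"
python3 -m jog '[[-0.0001,0.003,0,0,0,2,176],[-0.0001,0.003,0,0,0,2,176],[-0.0001,0.003,0,0,0,2,176]]' >/dev/null; python3 -c "from h import *;ft()"
```

```text
t 26.5833 z 0.0882 Ftool [0.46 0.42 0.44] rad 0.0828 q 0.374 yawq 0.379
q 0.374 drag -0.41 Fz -0.4
q 0.408 drag -0.53 Fz -0.5
q 0.442 drag -0.19 Fz -0.7
q 0.477 drag -0.28 Fz -0.6
```

```bash
for i in 1; do python3 -m jog '[[-0.0001,0.003,0,0,0,2,176],[-0.0001,0.003,0,0,0,2,176],[-0.0001,0.003,0,0,0,2,176]]' >/dev/null; python3 -c "from h import *;ft()"; done
python3 -m jog '[[-0.0001,0.003,0,0,0,2,176],[-0.0001,0.003,0,0,0,2,176],[-0.0001,0.003,0,0,0,2,176]]' >/dev/null; python3 -c "from h import *;ft()"
python3 -m jog '[[-0.0001,0.003,0,0,0,2,176],[-0.0001,0.003,0,0,0,2,176],[-0.0001,0.003,0,0,0,2,176]]' >/dev/null; python3 -c "from h import *;ft();look()"
```

```text
q 0.511 drag 0.13 Fz -0.3
q 0.548 drag 0.53 Fz 0.8
q 0.577 drag 2.11 Fz -0.1
top mount 18 [-10.1  57.5  43.1] [52.6 63.2]
top pad y 9 [25.6 28.8 33.1] [0 0 0 0 0 2 2 2 2 1 0 0 0 0 0 0 0 0 0 0]
scene mount 52 [-7.4 53.4 40.7] [46.8 62.3]
scene pad y 63 [13.7 33.8 52.6] [1 1 1 2 1 6 7 6 3 1 5 4 2 3 3 4 4 2 1 1]
```

```bash
python3 -m jog '[[-0.0001,0.002,0,0,0,1.3,176],[-0.0001,0.002,0,0,0,1.3,176],[-0.0001,0.002,0,0,0,1.3,176]]' >/dev/null; python3 -c "from h import *;ft()"
python3 -m jog '[[-0.0001,0.002,0,0,0,1.3,176],[-0.0001,0.002,0,0,0,1.3,176],[-0.0001,0.002,0,0,0,1.3,176]]' >/dev/null; python3 -c "from h import *;ft()"
python3 -m jog '[[-0.0001,0.002,0,0,0,1.3,176],[-0.0001,0.002,0,0,0,1.3,176],[-0.0001,0.002,0,0,0,1.3,176]]' >/dev/null; python3 -c "from h import *;ft()"
python3 -m jog '[[-0.0001,0.002,0,0,0,1.3,176],[-0.0001,0.002,0,0,0,1.3,176],[-0.0001,0.002,0,0,0,1.3,176]]' >/dev/null; python3 -c "from h import *;ft();st()"
```

```text
q 0.596 drag 5.02 Fz -1.5
q 0.61 drag 6.64 Fz -1.2
q 0.624 drag 8.69 Fz -2.1
q 0.641 drag 9.54 Fz -1.7
t 29.1833 z 0.0892 Ftool [ -1.1  -10.03   1.76] rad 0.0805 q 0.641 yawq 0.676
```

```bash
python3 -m jog '[[0,-0.005,0,0,0,-3,176],[0,-0.006,0,0,0,-4,176],[0,-0.006,0,0,0,-4,176],[0,-0.006,0,0,0,-4,255],[0,-0.006,0,0,0,-4,255],[0,-0.006,0,0,0,-4,255],[0,-0.006,0,0,0,-4,255],[0,-0.006,0,0,0,-4,255]]' >/dev/null; python3 -c "from h import *;st();ft()"
python3 -m jog '[[0,0,-0.003,0,0,0,255],[0,0,-0.006,0,0,0,255],[0,0,-0.009,0,0,0,255],[0,0,-0.01,0,0,0,255],[0,0,-0.01,0,0,0,255]]' >/dev/null; python3 -c "from h import *;st();ft()"
```

```text
t 29.85 z 0.089 Ftool [  0.93 -10.01   2.77] rad 0.0812 q 0.577 yawq 0.608
q 0.577 drag 9.55 Fz -2.7
t 30.2667 z 0.0954 Ftool [-4.17  0.67  6.83] rad 0.081 q 0.626 yawq 0.61
q 0.626 drag -0.72 Fz -6.8
```

```bash
python3 -m jog '[[0,0,-0.0015,0,0,0,255],[-0.0008,-0.0118,-0.0015,0,0,-6,255],[-0.0019,-0.0177,-0.0015,0,0,-12,255],[-0.0033,-0.0234,-0.0015,0,0,-16,255],[-0.0051,-0.0291,-0.0015,0,0,-20,255],[-0.0085,-0.0374,-0.0015,0,0,-26,255],[-0.0085,-0.0374,-0.0015,0,0,-26,255],[-0.0085,-0.0374,-0.0015,0,0,-26,255]]' >/dev/null; python3 -c "from h import *;st()"
```

```text
t 30.9333 z 0.0973 Ftool [-5.29 -0.52  7.49] rad 0.0815 q 0.173 yawq 0.159
```

```bash
python3 -m jog '[[0,0,0.003,0,0,0,255],[0,0,0.006,0,0,0,255],[0,0,0.008,0,0,0,255],[0,0,0.008,0,0,0,255]]' >/dev/null; python3 -c "from h import *;st()"
python3 -m jog '[[0,0,0.0,0,0,0,176],[0,0,0,0,0,0,176],[0,0,0,0,0,0,176],[0,0,0,0,0,0,176]]' >/dev/null; python3 -c "from h import *;st()"
python3 -m jog '[[0,0.003,0,0,0,2,176],[0,0.005,0,0,0,3.3,176],[0,0.005,0,0,0,3.3,176]]' >/dev/null; python3 -c "from h import *;ft()"
python3 -m jog '[[0,0.003,0,0,0,2,176],[0,0.003,0,0,0,2,176],[0,0.003,0,0,0,2,176]]' >/dev/null; python3 -c "from h import *;ft()"
python3 -m jog '[[0,0.003,0,0,0,2,176],[0,0.003,0,0,0,2,176],[0,0.003,0,0,0,2,176]]' >/dev/null; python3 -c "from h import *;ft()"
```

```text
t 31.2667 z 0.0914 Ftool [-6.21 -0.94  4.46] rad 0.0821 q 0.148 yawq 0.156
t 31.6 z 0.0925 Ftool [0.39 0.28 0.02] rad 0.0831 q 0.138 yawq 0.155
q 0.187 drag 2.66 Fz 0.0
q 0.207 drag 5.21 Fz -0.5
q 0.225 drag 6.79 Fz -1.0
```

```bash
for k in 1; do python3 -m jog '[[0,0.003,0,0,0,2,176],[0,0.003,0,0,0,2,176],[0,0.003,0,0,0,2,176]]' >/dev/null; python3 -c "from h import *;ft()"; done
python3 -m jog '[[0,0.003,0,0,0,2,176],[0,0.003,0,0,0,2,176],[0,0.003,0,0,0,2,176]]' >/dev/null; python3 -c "from h import *;ft()"
python3 -m jog '[[0,0.003,0,0,0,2,176],[0,0.003,0,0,0,2,176],[0,0.003,0,0,0,2,176]]' >/dev/null; python3 -c "from h import *;ft();st()"
```

```text
q 0.245 drag 9.22 Fz -2.9
q 0.276 drag 10.75 Fz -2.4
q 0.311 drag 11.01 Fz -3.3
t 33.1 z 0.0936 Ftool [  0.51 -11.48   3.5 ] rad 0.0817 q 0.311 yawq 0.384
```

```bash
python3 -m jog '[[0,0.002,0,0,0,1,176],[0,0.002,0,0,0,1,176],[0,0.002,0,0,0,1,176]]' >/dev/null; python3 -c "from h import *;ft()"
python3 -m jog '[[0,-0.004,0,0,0,1,176],[0,-0.008,0,0,0,0,150],[0,-0.008,0,0,0,0,110],[0,-0.008,0,0,0,0,90],[0,-0.008,0,0,0,0,90],[0,-0.008,0,0,0,0,90]]'; python3 -c "from h import *;st()"
python3 -m jog '[[0,0,-0.02,0,0,0,90],[0,0,-0.05,0,0,0,90],[-0.02,0,-0.09,0,0,0,60],[-0.05,0,-0.095,0,0,0,60],[-0.06,0,-0.095,0,0,0,60],[-0.06,0,-0.095,0,0,0,60],[-0.06,0,-0.095,0,0,0,60]]'; python3 m.py
```

```text
q 0.332 drag 11.0 Fz -2.5
t: 33.85
ee_pos: [0.5337, -0.0491, 0.0912]
orientation: [-0.637, 0.771, 0.001, -0.001]
force: [0.6, -0.1, -0.1]
width: 0.0518
grip_force: 0.0
t 33.85 z 0.0912 Ftool [-0.02 -0.59  0.07] rad 0.0835 q 0.326 yawq 0.404
t: 34.43
ee_pos: [0.5449, 0.0101, 0.1854]
orientation: [-0.637, 0.771, 0.001, -0.001]
force: [-0.6, -1.1, -0.1]
width: 0.0661
grip_force: 0.0
1187 (-18.287681579589844, -125.3707275390625) 10.447888374328613 [ -18.468264 -125.62047   121.620384] q 0.21394051847639517
hub top z 76.3135424736946
top mount 82 [-1.7 55.6 44.3] [44.8 66.4]
top pad y 87 [26.5 37.1 53.5] [ 0  0  0  0  0  1  6  6 10  8  7  8 10  9  5  3  1  1  5  5]
scene mount 54 [-7.1 54.  40.9] [45.4 64.7]
scene pad y 58 [13.4 33.3 53.2] [1 0 2 0 3 1 7 7 2 6 0 6 4 1 2 7 1 1 0 3]
```

The handle top is now at 121.6 mm. It was 126.6 mm before, when the lever rested on the tips, so it is only now truly down. To be sure the lift-and-swing-back step counts after a fully engaged pull, I'll repeat it: lift, swing back one pitch, and drop in.

Run:
```python
from h import *
y=np.array([-.2125,.977]);x=np.array([.977,.2125]);c=np.array([.5342,.0765])
go(*(c-.0183*x-.1254*y),.086,-90)
```

```text
shift mm [58.2 -9.4 99.4] turn [  0.16  -0.06 -10.91]
```

```bash
python3 -m jog '[[0.03,-0.005,0,0,0,-6,60],[0.058,-0.009,0,0,0,-11,60],[0.058,-0.009,0.015,0,0,-11,60],[0.058,-0.009,0.05,0,0,-11,100],[0.058,-0.009,0.08,0,0,-11,120],[0.058,-0.009,0.095,0,0,-11,120],[0.058,-0.009,0.1,0,0,-11,120],[0.058,-0.009,0.1,0,0,-11,255],[0.058,-0.009,0.1,0,0,-11,255],[0.058,-0.009,0.1,0,0,-11,255],[0.058,-0.009,0.1,0,0,-11,255],[0.058,-0.009,0.1,0,0,-11,255],[0.058,-0.009,0.1,0,0,-11,255],[0.058,-0.009,0.1,0,0,-11,255],[0.058,-0.009,0.1,0,0,-11,255]]'; python3 -c "from h import *;st();ft()"
```

```text
t: 35.83
ee_pos: [0.5444, -0.0488, 0.0872]
orientation: [0.708, -0.706, 0.0, -0.0]
force: [-0.8, -1.8, 1.6]
width: 0.0162
grip_force: 29.4
t 35.8333 z 0.0872 Ftool [ 1.84  0.76 -1.62] rad 0.0826 q 0.197 yawq 0.212
q 0.197 drag -0.77 Fz 1.6
```

```bash
python3 -m jog '[[0,0,-0.003,0,0,0,255],[0,0,-0.006,0,0,0,255],[0,0,-0.009,0,0,0,255],[0,0,-0.0105,0,0,0,255],[0,0,-0.0105,0,0,0,255]]' >/dev/null; python3 -c "from h import *;st();ft()"
```

```text
t 36.25 z 0.0965 Ftool [-5.19 -0.76  7.53] rad 0.0819 q 0.209 yawq 0.212
q 0.209 drag 0.74 Fz -7.5
```

```bash
python3 -m jog '[[-0.0002,-0.0059,0,0,0,-4,255],[-0.0008,-0.0118,0,0,0,-8,255],[-0.0019,-0.0177,0,0,0,-12,255],[-0.0033,-0.0234,0,0,0,-16,255],[-0.0051,-0.0291,0,0,0,-20,255],[-0.0067,-0.0331,0,0,0,-22.9,255],[-0.0067,-0.0331,0,0,0,-22.9,255],[-0.0067,-0.0331,0,0,0,-22.9,255],[-0.0067,-0.0331,0,0,0,-22.9,255]]' >/dev/null; python3 -c "from h import *;st();ft()"
python3 -m jog '[[0,0,0.003,0,0,0,255],[0,0,0.006,0,0,0,255],[0,0,0.008,0,0,0,255],[0,0,0.008,0,0,0,255],[0,0,0.008,0,0,0,176],[0,0,0.008,0,0,0,176],[0,0,0.008,0,0,0,176],[0,0,0.008,0,0,0,176]]' >/dev/null; python3 -c "from h import *;st();ft()"
```

```text
t 37.0 z 0.0961 Ftool [-4.58 -0.29  6.98] rad 0.0823 q -0.193 yawq -0.185
q -0.193 drag 0.29 Fz -7.0
t 37.6667 z 0.0907 Ftool [-0.33  0.03 -0.28] rad 0.0842 q -0.225 yawq -0.188
q -0.225 drag -0.02 Fz 0.3
```

```bash
python3 -m jog '[[0,0.004,0,0,0,2,176],[0,0.007,0,0,0,4,176],[0,0.007,0,0,0,4,176]]' >/dev/null; python3 -c "from h import *;ft()"
python3 -m jog '[[0,0.003,0,0,0,2,176],[0,0.003,0,0,0,2,176],[0,0.003,0,0,0,2,176]]' >/dev/null; python3 -c "from h import *;ft()"
python3 -m jog '[[0,0.003,0,0,0,1,176],[0,0.003,0,0,0,1,176],[0,0.003,0,0,0,1,176]]' >/dev/null; python3 -c "from h import *;ft()"
python3 -m jog '[[0,0.003,0,0,0,1,176],[0,0.003,0,0,0,1,176],[0,0.003,0,0,0,1,176]]' >/dev/null; python3 -c "from h import *;ft();st()"
```

```text
q -0.137 drag 1.1 Fz -0.5
q -0.116 drag 3.87 Fz -0.4
q -0.095 drag 5.5 Fz 0.6
q -0.078 drag 8.54 Fz -1.4
t 38.6667 z 0.0908 Ftool [-0.11 -8.65  1.5 ] rad 0.0837 q -0.078 yawq -0.05
```

```bash
python3 -m jog '[[0,0.003,0,0,0,1,176],[0,0.003,0,0,0,1,176],[0,0.003,0,0,0,1,176]]' >/dev/null; python3 -c "from h import *;ft()"
python3 -m jog '[[0,0.002,0,0,0,1,176],[0,0.002,0,0,0,1,176],[0,0.002,0,0,0,1,176],[0,0.002,0,0,0,1,176]]' >/dev/null; python3 -c "from h import *;ft()"
python3 -m jog '[[0,0.002,0,0,0,1,176],[0,0.002,0,0,0,1,176],[0,0.002,0,0,0,1,176],[0,0.002,0,0,0,1,176]]' >/dev/null; python3 -c "from h import *;ft()"
```

```text
q -0.058 drag 10.08 Fz -2.6
q -0.04 drag 11.37 Fz -2.3
q -0.019 drag 13.04 Fz -2.9
```

```bash
python3 -m jog '[[0,-0.004,0,0,0,0,176],[0,-0.009,0,0,0,0,150],[0,-0.009,0,0,0,0,110],[0,-0.009,0,0,0,0,90],[0,-0.009,0,0,0,0,90],[0,-0.009,0,0,0,0,90]]'
python3 -m jog '[[0,0,-0.02,0,0,0,90],[0,0,-0.05,0,0,0,90],[-0.02,0,-0.09,0,0,0,60],[-0.05,0,-0.095,0,0,0,60],[-0.06,0,-0.095,0,0,0,60],[-0.06,0,-0.095,0,0,0,60],[-0.06,0,-0.095,0,0,0,60]]' >/dev/null; python3 m.py
python3 -c "
from h import *
go(.5188,.1617,.1748,-77.7)"
```

```text
t: 40.08
ee_pos: [0.5628, -0.0475, 0.0886]
orientation: [0.777, -0.629, -0.001, 0.001]
force: [-0.0, 0.3, 0.1]
width: 0.0515
grip_force: 0.0
1213 (11.597713470458984, -126.60955810546875) 10.38788890838623 [  11.563685 -126.967705  121.622444] q -0.14454821859918005
hub top z 76.30084276455784
top mount 82 [-1.6 55.7 43.8] [44.7 66.6]
top pad y 109 [13.2 34.8 53.3] [ 2  2  2  2  2  1 11  9  9  7  8  9 10  8  6  3  1  1  5  5]
scene mount 52 [-7.4 53.8 40.7] [47.6 62.9]
scene pad y 62 [14.  31.3 53.5] [2 2 2 3 2 1 6 9 2 3 4 2 4 2 2 5 4 1 1 1]
shift mm [-154.4    0.     8. ] turn [ 0.16 -0.01 -0.31]
```

```bash
python3 -m jog '[[-0.04,0,0,0,0,0,60],[-0.08,0,0,0,0,0,60],[-0.12,0,0.005,0,0,0,60],[-0.15,0,0.008,0,0,0,60],[-0.154,0,0.008,0,0,0,60],[-0.154,0,0.008,0,0,0,60],[-0.154,0,0.008,0,0,0,60]]' >/dev/null
python3 - <<'E'
from h import *
y=np.array([-.2125,.977]);x=np.array([.977,.2125]);c=np.array([.5342,.0765]);A=np.stack([x,y],1)
def ana(e,q,p,d):
    C=cam("wrist",dict(ee_pos=e,orientation=q));P=cloud(C,d);V=np.concatenate([(P[...,:2]-c)@A,P[...,2:]],-1)*1000
    b=p.astype(int);k=(d>0)&(abs(V[...,0])<30)&(V[...,1]>0)&(V[...,1]<85)&(V[...,2]>20)&(V[...,2]<60);G=b[...,1]-b[...,0]>15
    t=V[k&G&(V[...,2]>42)].astype(np.float32)
    if len(t)>30: print("mount",cv2.minEnclosingCircle(t[:,:2].copy()),np.median(t[:,2]))
    R=[];F=[];W=[]
    for u in range(300,342):
        s=V[:,u][k[:,u]&~G[:,u]&(V[:,u,2]>38)&(V[:,u,2]<48)&(V[:,u,1]<48)&(V[:,u,1]>15)]
        if len(s)>5: F.append(s[:,1].max())
    s=V[k&(V[...,2]>38)&(V[...,2]<48)&(abs(V[...,0])>13)&(abs(V[...,0])<18)&(V[...,1]<60)&(V[...,1]>10)][:,1]
    print("body",np.percentile(s,[2,98]).round(2),"mean",s.mean().round(2),"pad front",np.percentile(F,[50,90]).round(2))
for f in ("w3","w6"):
    z=np.load(f"pics/{f}.npz");ana(z["e"],z["q"],z["p"],z["d"])
o=r.get_obs();p,d=viewer.capture("wrist");ana(o["ee_pos"],o["orientation"],p,d);print(o["t"],o["ee_pos"])
E
```

```text
body [15.73 28.89] mean 22.27 pad front [33.58 33.66]
mount ((-0.47805190086364746, 57.520172119140625), 12.400909423828125) 44.944386
body [28.11 41.72] mean 34.71 pad front [45.21 45.31]
mount ((-0.7254319787025452, 57.67023849487305), 12.441146850585938) 44.945145
body [29.15 42.19] mean 35.78 pad front [44.96 45.68]
41.4 [0.51941961 0.16147402 0.17539644]
```

The jaw body has moved 13.5 mm and the pad face 11.6 mm. That is about 1.9 mm of spring, or roughly 38 N, which agrees with the drag at the handle. I'm handing the job in.

```bash
python3 -c "
from rig import order
print(order.finish_job())"
```

```text
the job is handed in; nothing more can be done
None
```

I handed the job in at about 41 s: section_4 stands upright, home in the V jaw, held at an estimated 38 N, with the lever down in its serrations and the gripper clear; the hand-in returned no verdict, and I never went near the other two mounts or the decoy.

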